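# Right the sample cells and load the clarity viewer

## Task

Take the thin blade from the bench, slip it into the slot under the cover of the grey clarity viewer, lever the cover up with it and swing the cover wide open until it stands upright or further. Stand every sample cell from the bench, the fallen ones too, upright in a station of the viewer, one to a station, fully down between the rails, with its two clear faces across the light path that runs from the back wall to the eye holes in the front. Then shut the cover completely, with the blade left lying flat on the bench; leave the black pot and the round wooden lid where they are.

Things in the scene. Friction and masses are not known exactly. Their poses are not given: they have to be found in the camera images.
- cover (a joint): angle of the viewer's flat cover about the hinge along the case's back top edge, rad: 0 shut, 1.57 upright, 1.9 the stop. The stiff hinge holds the cover at any angle it is left at; about 3 N at the front edge moves it. The cover is a 130 (front to back) x 298 x 10 mm plate, flush with the case walls all round, with no handle; its underside is level with the hinge axis and the case's wall tops, 68 mm above the bench
- cover_hinge (a point): middle of the cover's hinge line, at the case's rear top edge, 68 mm above the bench. Axes fixed to the case: x from the case's front to its back, y along the hinge, z up. The grey case is 130 (x) x 298 (y) x 68 mm high with 6 mm walls, fixed to the bench; its front, with four eye holes, faces roughly to the robot
- slot (a point): centre of the mouth of the blade slot, on the outer front face of the case, half-way along it, 63 mm above the bench; axes as cover_hinge. The slot is 44 mm wide and 10 mm high, goes right through the 6 mm front wall and is closed on top only by the cover's underside (5 mm above this point); behind it the case is empty down to the cells' tops
- station_0 (a point): centre of the floor of the right-most (-y) station of the case (stations 66 mm apart along y), 12 mm above the bench; axes as cover_hinge, so the light path through it is along x. Rails 5 mm wide and 6 mm high stand round a 40 x 40 mm square place. The front and back walls are 59 mm from the centre, end walls 44 mm beyond the end stations' centres
- station_1 (a point): centre of the floor of the second from the right station of the case (stations 66 mm apart along y), 12 mm above the bench; axes as cover_hinge, so the light path through it is along x. Rails 5 mm wide and 6 mm high stand round a 40 x 40 mm square place. The front and back walls are 59 mm from the centre, end walls 44 mm beyond the end stations' centres
- station_2 (a point): centre of the floor of the third from the right station of the case (stations 66 mm apart along y), 12 mm above the bench; axes as cover_hinge, so the light path through it is along x. Rails 5 mm wide and 6 mm high stand round a 40 x 40 mm square place. The front and back walls are 59 mm from the centre, end walls 44 mm beyond the end stations' centres
- station_3 (a point): centre of the floor of the left-most (+y) station of the case (stations 66 mm apart along y), 12 mm above the bench; axes as cover_hinge, so the light path through it is along x. Rails 5 mm wide and 6 mm high stand round a 40 x 40 mm square place. The front and back walls are 59 mm from the centre, end walls 44 mm beyond the end stations' centres
- blade_mid (a point): centre of the wooden handle of the opening blade, half-way up it. Handle 100 x 20 x 20 mm along x; x points to the blade tip, z up when it lies on the bench (then 10 mm above it); 90 g
- blade_tip (a point): tip of the steel blade, 135 mm from the handle's centre along the handle's x; blade 24 mm wide, 3 mm thick, at half the handle's height, 85 mm long beyond the handle
- cell_0_mid (a point): centre of a sample cell, 32 x 32 x 46 mm, 80 g: solid glass in a dark metal frame. z points from its foot to its top, each 23 mm away; the clear faces look along x and -x, the ribbed metal sides along y and -y, joined over the top by a narrow bar. Starts standing on the bench. May be absent
- cell_1_mid (a point): centre of a sample cell, 32 x 32 x 46 mm, 80 g: solid glass in a dark metal frame. z points from its foot to its top, each 23 mm away; the clear faces look along x and -x, the ribbed metal sides along y and -y, joined over the top by a narrow bar. Starts standing on the bench. May be absent
- cell_2_mid (a point): centre of a sample cell, 32 x 32 x 46 mm, 80 g: solid glass in a dark metal frame. z points from its foot to its top, each 23 mm away; the clear faces look along x and -x, the ribbed metal sides along y and -y, joined over the top by a narrow bar. Starts fallen, lying on a clear face with its top end roughly to the robot's left (+y). May be absent
- cell_3_mid (a point): centre of a sample cell, 32 x 32 x 46 mm, 80 g: solid glass in a dark metal frame. z points from its foot to its top, each 23 mm away; the clear faces look along x and -x, the ribbed metal sides along y and -y, joined over the top by a narrow bar. Starts fallen, lying on a clear face with its top end roughly to the robot's left (+y). May be absent
- black_pot: black pot 76 mm across, 62 mm high, bystander; origin at the middle of its foot
- turned_lid: round brown wooden lid 86 mm across, 26 mm high, bystander; origin at the middle of its underside
There are look-alikes about, which are no part of the job. Leave any orange look-alike of the part that bears cell_3_mid alone.

How it is judged (in metres and radians):
On the way, in this order (a step that is already met when the one before it is completed fails the run):
1. the cover is levered up by the blade: raised more than 0.15 rad with the blade bearing on it (value of joint cover above 0.15 rad and contact force between blade and cover above 0.3 N), for 0.1 s.
2. the cover stands open, 1.4 rad or more (value of joint cover above 1.4 rad), for 0.2 s.
3. with the cover open, every cell present is seated in a station and let go (value of joint cover above 1.2 rad and ((horizontal distance between cell_0_mid and station_0 below 0.007 m and angle between the x axis of cell_0_mid and the x axis of station_0, either way round below 0.25 rad and angle between cell_0_mid's own z axis and vertical below 0.08 rad and height (world z) of cell_0_mid below 0.039 m) or (horizontal distance between cell_0_mid and station_1 below 0.007 m and angle between the x axis of cell_0_mid and the x axis of station_1, either way round below 0.25 rad and angle between cell_0_mid's own z axis and vertical below 0.08 rad and height (world z) of cell_0_mid below 0.039 m) or (horizontal distance between cell_0_mid and station_2 below 0.007 m and angle between the x axis of cell_0_mid and the x axis of station_2, either way round below 0.25 rad and angle between cell_0_mid's own z axis and vertical below 0.08 rad and height (world z) of cell_0_mid below 0.039 m) or (horizontal distance between cell_0_mid and station_3 below 0.007 m and angle between the x axis of cell_0_mid and the x axis of station_3, either way round below 0.25 rad and angle between cell_0_mid's own z axis and vertical below 0.08 rad and height (world z) of cell_0_mid below 0.039 m)) and ((horizontal distance between cell_1_mid and station_0 below 0.007 m and angle between the x axis of cell_1_mid and the x axis of station_0, either way round below 0.25 rad and angle between cell_1_mid's own z axis and vertical below 0.08 rad and height (world z) of cell_1_mid below 0.039 m) or (horizontal distance between cell_1_mid and station_1 below 0.007 m and angle between the x axis of cell_1_mid and the x axis of station_1, either way round below 0.25 rad and angle between cell_1_mid's own z axis and vertical below 0.08 rad and height (world z) of cell_1_mid below 0.039 m) or (horizontal distance between cell_1_mid and station_2 below 0.007 m and angle between the x axis of cell_1_mid and the x axis of station_2, either way round below 0.25 rad and angle between cell_1_mid's own z axis and vertical below 0.08 rad and height (world z) of cell_1_mid below 0.039 m) or (horizontal distance between cell_1_mid and station_3 below 0.007 m and angle between the x axis of cell_1_mid and the x axis of station_3, either way round below 0.25 rad and angle between cell_1_mid's own z axis and vertical below 0.08 rad and height (world z) of cell_1_mid below 0.039 m)) and ((horizontal distance between cell_2_mid and station_0 below 0.007 m and angle between the x axis of cell_2_mid and the x axis of station_0, either way round below 0.25 rad and angle between cell_2_mid's own z axis and vertical below 0.08 rad and height (world z) of cell_2_mid below 0.039 m) or (horizontal distance between cell_2_mid and station_1 below 0.007 m and angle between the x axis of cell_2_mid and the x axis of station_1, either way round below 0.25 rad and angle between cell_2_mid's own z axis and vertical below 0.08 rad and height (world z) of cell_2_mid below 0.039 m) or (horizontal distance between cell_2_mid and station_2 below 0.007 m and angle between the x axis of cell_2_mid and the x axis of station_2, either way round below 0.25 rad and angle between cell_2_mid's own z axis and vertical below 0.08 rad and height (world z) of cell_2_mid below 0.039 m) or (horizontal distance between cell_2_mid and station_3 below 0.007 m and angle between the x axis of cell_2_mid and the x axis of station_3, either way round below 0.25 rad and angle between cell_2_mid's own z axis and vertical below 0.08 rad and height (world z) of cell_2_mid below 0.039 m)) and ((horizontal distance between cell_3_mid and station_0 below 0.007 m and angle between the x axis of cell_3_mid and the x axis of station_0, either way round below 0.25 rad and angle between cell_3_mid's own z axis and vertical below 0.08 rad and height (world z) of cell_3_mid below 0.039 m) or (horizontal distance between cell_3_mid and station_1 below 0.007 m and angle between the x axis of cell_3_mid and the x axis of station_1, either way round below 0.25 rad and angle between cell_3_mid's own z axis and vertical below 0.08 rad and height (world z) of cell_3_mid below 0.039 m) or (horizontal distance between cell_3_mid and station_2 below 0.007 m and angle between the x axis of cell_3_mid and the x axis of station_2, either way round below 0.25 rad and angle between cell_3_mid's own z axis and vertical below 0.08 rad and height (world z) of cell_3_mid below 0.039 m) or (horizontal distance between cell_3_mid and station_3 below 0.007 m and angle between the x axis of cell_3_mid and the x axis of station_3, either way round below 0.25 rad and angle between cell_3_mid's own z axis and vertical below 0.08 rad and height (world z) of cell_3_mid below 0.039 m)) and contact force between the fingers and cell_0 below 0.2 N and contact force between the fingers and cell_1 below 0.2 N and contact force between the fingers and cell_2 below 0.2 N and contact force between the fingers and cell_3 below 0.2 N), for 0.2 s.
At the end, for the whole second after the job is handed in: Cover shut (under 0.03 rad); every cell upright (within 0.08 rad) on a station's floor, within 7 mm of its centre, its clear-face axis within 0.25 rad of the light path; the blade at rest, flat on the bench (value of joint cover below 0.03 rad and ((horizontal distance between cell_0_mid and station_0 below 0.007 m and angle between the x axis of cell_0_mid and the x axis of station_0, either way round below 0.25 rad and angle between cell_0_mid's own z axis and vertical below 0.08 rad and height (world z) of cell_0_mid below 0.039 m) or (horizontal distance between cell_0_mid and station_1 below 0.007 m and angle between the x axis of cell_0_mid and the x axis of station_1, either way round below 0.25 rad and angle between cell_0_mid's own z axis and vertical below 0.08 rad and height (world z) of cell_0_mid below 0.039 m) or (horizontal distance between cell_0_mid and station_2 below 0.007 m and angle between the x axis of cell_0_mid and the x axis of station_2, either way round below 0.25 rad and angle between cell_0_mid's own z axis and vertical below 0.08 rad and height (world z) of cell_0_mid below 0.039 m) or (horizontal distance between cell_0_mid and station_3 below 0.007 m and angle between the x axis of cell_0_mid and the x axis of station_3, either way round below 0.25 rad and angle between cell_0_mid's own z axis and vertical below 0.08 rad and height (world z) of cell_0_mid below 0.039 m)) and ((horizontal distance between cell_1_mid and station_0 below 0.007 m and angle between the x axis of cell_1_mid and the x axis of station_0, either way round below 0.25 rad and angle between cell_1_mid's own z axis and vertical below 0.08 rad and height (world z) of cell_1_mid below 0.039 m) or (horizontal distance between cell_1_mid and station_1 below 0.007 m and angle between the x axis of cell_1_mid and the x axis of station_1, either way round below 0.25 rad and angle between cell_1_mid's own z axis and vertical below 0.08 rad and height (world z) of cell_1_mid below 0.039 m) or (horizontal distance between cell_1_mid and station_2 below 0.007 m and angle between the x axis of cell_1_mid and the x axis of station_2, either way round below 0.25 rad and angle between cell_1_mid's own z axis and vertical below 0.08 rad and height (world z) of cell_1_mid below 0.039 m) or (horizontal distance between cell_1_mid and station_3 below 0.007 m and angle between the x axis of cell_1_mid and the x axis of station_3, either way round below 0.25 rad and angle between cell_1_mid's own z axis and vertical below 0.08 rad and height (world z) of cell_1_mid below 0.039 m)) and ((horizontal distance between cell_2_mid and station_0 below 0.007 m and angle between the x axis of cell_2_mid and the x axis of station_0, either way round below 0.25 rad and angle between cell_2_mid's own z axis and vertical below 0.08 rad and height (world z) of cell_2_mid below 0.039 m) or (horizontal distance between cell_2_mid and station_1 below 0.007 m and angle between the x axis of cell_2_mid and the x axis of station_1, either way round below 0.25 rad and angle between cell_2_mid's own z axis and vertical below 0.08 rad and height (world z) of cell_2_mid below 0.039 m) or (horizontal distance between cell_2_mid and station_2 below 0.007 m and angle between the x axis of cell_2_mid and the x axis of station_2, either way round below 0.25 rad and angle between cell_2_mid's own z axis and vertical below 0.08 rad and height (world z) of cell_2_mid below 0.039 m) or (horizontal distance between cell_2_mid and station_3 below 0.007 m and angle between the x axis of cell_2_mid and the x axis of station_3, either way round below 0.25 rad and angle between cell_2_mid's own z axis and vertical below 0.08 rad and height (world z) of cell_2_mid below 0.039 m)) and ((horizontal distance between cell_3_mid and station_0 below 0.007 m and angle between the x axis of cell_3_mid and the x axis of station_0, either way round below 0.25 rad and angle between cell_3_mid's own z axis and vertical below 0.08 rad and height (world z) of cell_3_mid below 0.039 m) or (horizontal distance between cell_3_mid and station_1 below 0.007 m and angle between the x axis of cell_3_mid and the x axis of station_1, either way round below 0.25 rad and angle between cell_3_mid's own z axis and vertical below 0.08 rad and height (world z) of cell_3_mid below 0.039 m) or (horizontal distance between cell_3_mid and station_2 below 0.007 m and angle between the x axis of cell_3_mid and the x axis of station_2, either way round below 0.25 rad and angle between cell_3_mid's own z axis and vertical below 0.08 rad and height (world z) of cell_3_mid below 0.039 m) or (horizontal distance between cell_3_mid and station_3 below 0.007 m and angle between the x axis of cell_3_mid and the x axis of station_3, either way round below 0.25 rad and angle between cell_3_mid's own z axis and vertical below 0.08 rad and height (world z) of cell_3_mid below 0.039 m)) and height (world z) of blade_mid below 0.018 m and angle between blade_mid's own x axis and vertical between 1.4 and 1.74 rad and linear speed of blade below 0.02 m/s and velocity of joint cover below 0.05 rad/s); the robot touches nothing.
It fails at once if the black pot is shifted more than 3 cm (distance of black_pot from where it was at the start of the episode above 0.03 m).
It fails at once if the round wooden lid is shifted more than 3 cm (distance of turned_lid from where it was at the start of the episode above 0.03 m).
Of cell_0, cell_1, cell_2, cell_3 only 3 to 4 are there at a start; the rules pass over those that are not, and their reading is None.
At some moment in a run one of cell_0, cell_1, cell_2, cell_3, blade may be knocked a few centimetres aside while the robot is not near it.
It also fails if it takes over 210 s, if anything falls off the work surface, if the arm or the gripper's body presses on something with over 40 N, if the wrist force passes 120 N, or if a joint passes its speed limit or range.

## Robot

A 6-joint arm with a two-finger parallel gripper is mounted at the origin on a cart in front of the work surface, level with it; the furniture and walls round the work are solid. World frame = base frame: x ahead of the robot, y to its left, z up, the work surface at z = 0. Lengths are in mm, angles in degrees, forces in N, time in s.
With the tool pointing down it reaches from about 350 to 975 mm from the base axis. Payload 17.4 kg.
Tool frame: the origin (TCP) lies on the centre line of the jaws, within the pads' length; the fingertips stand 19 mm ahead of it and the grasp point (between the pads) is the TCP (arm.tips_ahead is the distance from the TCP to the fingertips, in mm); z points along the fingers, y is the line along which they close (so a half turn about z gives the same grasp; the last joint's range is limited). The gripper opens to 85 mm and grips with 20 to 120 N. Pads are 22 mm wide; open, the fingers measure 114 mm over their backs; the gripper's body (76 mm by 85 mm) begins 54 mm behind the grasp point. The pads swing forward as they close: fully open they stand 13 mm farther back than shut.
Start: joints at [67.391, 6.646, 82.598, -0, 90.757, -2.166], TCP at [235.771, 632.491, 250.303] pointing down, gripper open.
Joint ranges: [-162.19, 162.19], [-47.58, 125.68], [4.15, 143.07], [-65.23, 245.23], [0.69, 171.88], [-170.13, 170.13]. Speed limits (degrees/s): [108.29, 108.29, 127.2, 180, 180, 180].

## Interface

Orientations are given as a 3x3 rotation matrix whose columns are the frame's x, y, z axes.
In Python, from workcell import get_state, viewer, workorder, arm gives the robot as it stands.
- The arm moves only by the tool move_arm, never from a script. Its argument "moves" is a list of rows, each a list of 7 numbers: the gripper's target within -1 to 1 (fully open at 1, half-way at 0, shut at -1), then the shift along the tool's x, y, z in cm, then the turn, a rotation vector about the tool's x, y, z in rad. A call has exactly 5 rows; each row shifts and turns the commanded pose from where the row before left it, along the tool's axes as they then stand; what a row does not reach is not made up. A row lasts 1/8 s, in which the tool goes at most 62.5 mm and 10.7 degrees, less where a joint would pass 70% of its speed; a pose out of reach is approached as far as the arm can. A call with a gripper value outside its range is refused whole. The fingers move at their own pace and stop on an object; "squeeze" is the grip in N (left out, the last holds). Time passes only in rows, so rows that do not move let the fingers close, or fill a call up. It gives the time, the measured TCP pose, the force, the opening and the grip force at its end, in the units of the state.
- get_state(): the state, without advancing time (a new reading comes with each control period).
- viewer.get_image(name): name is "scene" or "side" or "wrist"; returns the picture (420x560x3 uint8, blue, green, red); there is no depth.
- viewer.get_calibration(name): a dict with "fovy" (degrees; the focal length in pixels is half the picture's height over the tangent of half this angle, whatever the lens; pixels are square), "cx", "cy" (the principal point, pixels), "rvec" (rotation vector, rad) and "tvec" (3), from world to camera coordinates, as OpenCV has them. Camera axes: x right, y down, z forward; pixel columns grow to the right and rows downward; lengths in mm; the calibration is good to about 2 mm. A picture is of the moment at which its call begins: read the wrist's pose just before it. get_calibration takes no time and is no camera call; for the wrist camera it gives the pose at the moment of the call.
- workorder.job_done(): hands the job in; it is judged then, once.
The state is a dict: "t": time; "joint_pos": joint angles; "qvel": joint speeds; "joint_torque": joint torques, N m; "ee_pos": TCP position; "eef_rot": TCP orientation; "force": force on the tool from outside, world axes, zero at the start; "wrist_torque": the same for the moment, N m; "finger_gap": opening from 0.0 (shut) to 1.0 (fully open); "grasp_force": force on a finger pad.
Only numpy, scipy, OpenCV 4.12 (cv2) and the standard library are available. Lean on these libraries where they do the work, as an engineer would, in place of code of your own. Each camera call takes 0.05 s, during which the arm holds its last target. There are 200 camera calls.

## Working session

There is one attempt and no reset: what is moved stays moved. The work goes in short steps, Python scripts to look and compute and a tool call to move; the robot and the scene stay as the last step left them, time stands still between calls to the robot, and variables do not carry over. Pictures are saved under pics/ and viewed, at most 14 in all, crops included, and the job is handed in when it is done.

Besides the shell and the picture viewer there is one more tool, called after "Request:" as name(argument=value, ...) on one line, values as JSON. move_arm: Moves the arm, as the interface text tells. Its arguments: {"type":"object","properties":{"moves":{"type":"array","items":{"type":"array","items":{"type":"number"}}},"squeeze":{"type":"number"}},"required":["moves"]}

```bash
ls; mkdir -p pics; cat > h.py <<'E'
import numpy as np, cv2
from workcell import get_state, viewer, workorder, arm
def K(n):
    c=viewer.get_calibration(n); f=210/np.tan(np.radians(c["fovy"])/2)
    R=cv2.Rodrigues(np.array(c["rvec"],float))[0]; t=np.array(c["tvec"],float).ravel()
    return f,c["cx"],c["cy"],R,t
def ray(k,u,v):
    f,cx,cy,R,t=k; return -R.T@t, R.T@np.array([(u-cx)/f,(v-cy)/f,1.])
def plane(k,u,v,z):
    o,d=ray(k,u,v); return o+d*(z-o[2])/d[2]
def proj(k,p):
    f,cx,cy,R,t=k; q=R@np.array(p,float)+t; return np.array([cx+f*q[0]/q[2],cy+f*q[1]/q[2]])
def two(k1,a,k2,b):
    o1,d1=ray(k1,*a);o2,d2=ray(k2,*b)
    s=np.linalg.lstsq(np.c_[d1,-d2],o2-o1,rcond=None)[0]
    p,q=o1+s[0]*d1,o2+s[1]*d2
    return (p+q)/2,np.linalg.norm(p-q)
E
python3 - <<'E'
from h import *
for n in("scene","side","wrist"):
    k=K(n);im=viewer.get_image(n);cv2.imwrite(f"pics/{n}0.png",im)
    print(n,k[:3],ray(k,280,210))
    np.save(f"pics/{n}0.npy",np.array([*k[:3],*k[3].ravel(),*k[4]]))
    for z in (0,):
        print([plane(k,u,v,0).round() for u,v in((0,419),(560,419),(280,210))])
s=get_state();print(s)
a=cv2.imread("pics/scene0.png");cv2.imwrite("pics/s2.png",cv2.resize(a,(800,600),interpolation=cv2.INTER_CUBIC))
a=cv2.imread("pics/side0.png");cv2.imwrite("pics/d2.png",cv2.resize(a,(800,600),interpolation=cv2.INTER_CUBIC))
E
```

```text
pics
scene (np.float64(506.53571368729996), 285.0786751334192, 210.59125476749563) (array([-219.88773827, -808.34830619,  829.45500007]), array([ 0.5349759 ,  0.63479227, -0.55762123]))
[array([-252.,  -49.,    0.]), array([ 518., -717.,    0.]), array([576., 136.,   0.])]
side (np.float64(478.23287327408843), 274.2855278619017, 207.86323162809762) (array([  -56.32911044, -1198.85613944,   804.86984926]), array([ 0.3597374 ,  0.80160602, -0.47768142]))
[array([-287., -436.,    0.]), array([ 731., -837.,    0.]), array([550., 152.,   0.])]
wrist (np.float64(312.5547229798202), 276.2865355019158, 211.38529077732213) (array([167.87236959, 657.72752834, 375.27232632]), array([ 0.26505213, -0.08686159, -0.96039744]))
[array([438.,  98.,   0.]), array([741., 915.,  -0.]), array([271., 624.,   0.])]
{'t': 0.15, 'joint_pos': array([ 6.73929256e+01,  6.66841044e+00,  8.26251694e+01, -5.62581977e-05,
        9.07557143e+01, -2.16681626e+00]), 'qvel': array([ 0.05841203, -0.06680561, -0.12776104,  0.01049888,  0.13176426,
        0.01177831]), 'joint_torque': array([ 5.53133523e-04, -7.32508421e+01, -6.32846975e+01, -3.63905122e-05,
        5.06540193e-03, -6.51110577e-05]), 'ee_pos': array([235.70729091, 632.38824126, 249.74404259]), 'eef_rot': array([[-9.37036829e-01,  3.49230400e-01, -3.29818041e-04],
       [ 3.49230555e-01,  9.37036492e-01, -7.94615350e-04],
       [ 3.15477034e-05, -8.59766385e-04, -9.99999630e-01]]), 'force': array([ 0.32470506, -0.00938527,  0.50669115]), 'wrist_torque': array([0.01589574, 0.04080005, 0.0230515 ]), 'grasp_force': 0.0, 'finger_gap': 0.998177559239587}
```

View pics/s2.png

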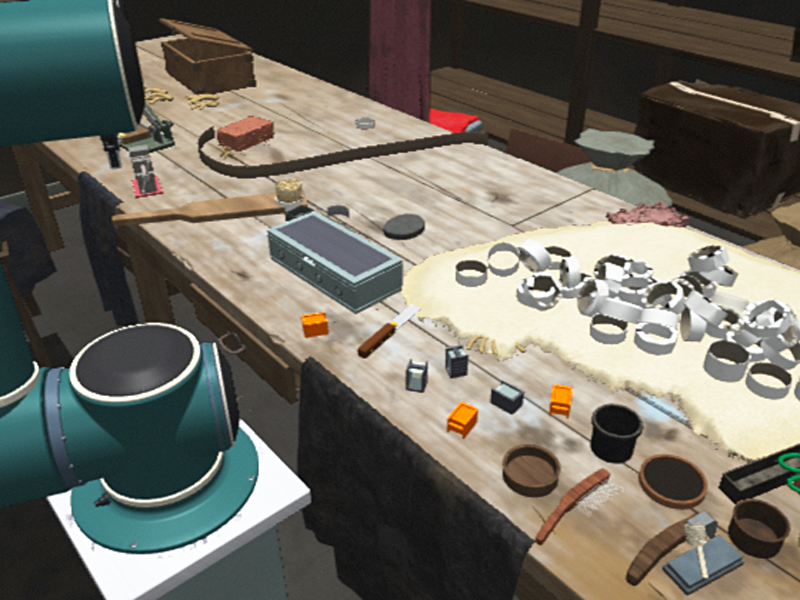

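View pics/d2.png

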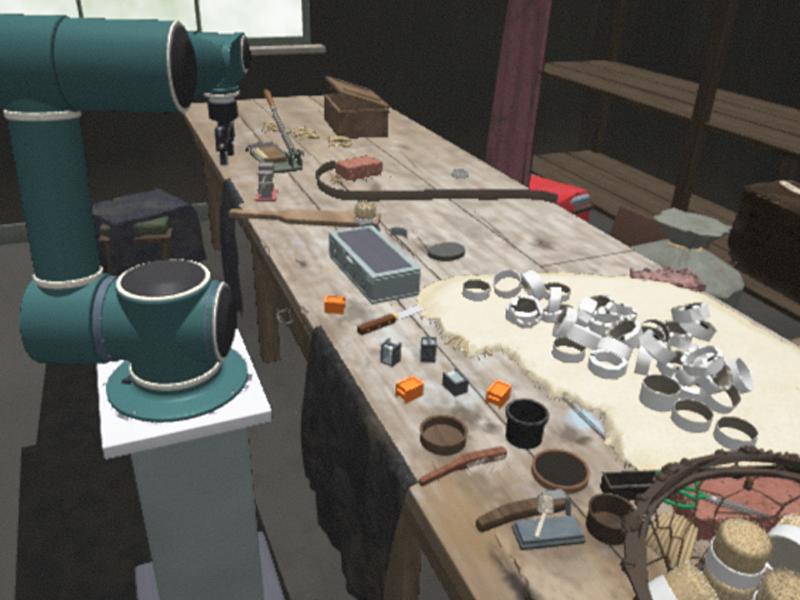

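The scene view shows the case (about 335,260 in the enlarged picture), the blade (handle 378,340, tip 415,310), two standing cells (416,375 and 456,360) and one fallen cell (507,397). There are also three orange look-alikes, the black pot (615,432) and the round lid (672,480). The side view agrees with this, so three cells are present.

```bash
cat >> h.py <<'E'
def show(*t): 
    print(*[np.round(x,1) if not isinstance(x,str) else x for x in t])
E
python3 - <<'E'
from h import *
ks=K("scene");kd=K("side");a=1/1.42857
def P(n,s,d):
    p,e=two(ks,np.array(s)*a,kd,np.array(d)*a);show(n,p,e)
P("handle end",(363,353),(362,328))
P("tip",(414,309),(421,310))
P("cellA",(416,375),(390,352))
P("cellB",(456,360),(428,348))
P("cellC",(507,397),(455,382))
P("pot",(615,432),(526,422))
P("lid",(672,480),(560,470))
P("case top FL",(268,238),(330,231))
P("case top FR",(358,291),(377,282))
P("case top BR",(402,263),(417,271))
P("case top BL",(313,212),(376,227))
for u,v in((314,324),(462,418),(562,400)):show("or",plane(ks,u*a,v*a,16))
E
```

```text
handle end [406.7  40.5   8.9] 5.9
tip [584.1 101.7  -8.4] 0.0
cellA [426.  -82.7  18.9] 1.5
cellB [506.4 -99.7  20.7] 0.6
cellC [ 509.6 -220.4   12. ] 0.7
pot [ 558.8 -399.7   31.4] 0.3
lid [ 565.3 -501.9    3.6] 0.8
case top FL [454.4 425.6  79. ] 19.6
case top FR [487.9 157.2  54. ] 8.2
case top BR [590.5 146.5  76.6] 2.5
case top BL [629.7 520.   37.7] 2.5
or [382.3 163.4  16. ]
or [ 413.7 -209.7   16. ]
or [ 570.2 -288.4   16. ]
```

```bash
cat >> h.py <<'E'
from scipy.spatial.transform import Rotation as Ro
def down(yaw):  # tool down, tool y axis at angle yaw (deg) from world y
    c,s=np.cos(np.radians(yaw)),np.sin(np.radians(yaw))
    return np.array([[-c,-s,0],[-s,c,0],[0,0,-1.]])
def plan(way,start=None,step=55,ang=9.5):
    """way: list of (p,R); prints rows (shift cm tool axes, rotvec)"""
    s=get_state(); p,R=(np.array(s["ee_pos"]),np.array(s["eef_rot"])) if start is None else start
    for P,Q in way:
        P=np.array(P,float); Q=R if Q is None else Q
        rv=Ro.from_matrix(R.T@Q).as_rotvec(); n=max(1,int(np.ceil(np.linalg.norm(P-p)/step)),int(np.ceil(np.degrees(np.linalg.norm(rv))/ang)))
        d=(P-p)/n
        if np.linalg.norm(rv)<1e-3: rv=rv*0
        print("->",np.round(P,1),"rows",n)
        const=np.linalg.norm(rv)<1e-3
        for i in range(n):
            if not const or i==0: print((" x%d "%n if const else ""),np.round(R.T@d/10,2).tolist(),np.round(rv/n,3).tolist())
            R=R@Ro.from_rotvec(rv/n).as_matrix()
        p=P;R=Q
    return p,R
E
python3 - <<'E'
from h import *
plan([((440,70,420),down(0))])
E
```

```text
-> [440.  70. 420.] rows 12
 [-3.23, -3.8, -1.42] [-0.0, -0.0, -0.03]
 [-3.12, -3.89, -1.42] [-0.0, -0.0, -0.03]
 [-3.0, -3.98, -1.42] [-0.0, -0.0, -0.03]
 [-2.88, -4.07, -1.42] [-0.0, -0.0, -0.03]
 [-2.76, -4.15, -1.42] [-0.0, -0.0, -0.03]
 [-2.63, -4.23, -1.42] [-0.0, -0.0, -0.03]
 [-2.51, -4.31, -1.42] [-0.0, -0.0, -0.03]
 [-2.38, -4.38, -1.42] [-0.0, -0.0, -0.03]
 [-2.25, -4.45, -1.42] [-0.0, -0.0, -0.03]
 [-2.11, -4.52, -1.42] [-0.0, -0.0, -0.03]
 [-1.98, -4.58, -1.42] [-0.0, -0.0, -0.03]
 [-1.84, -4.63, -1.42] [-0.0, -0.0, -0.03]
```

Request:
move_arm(moves=[[1, -3.2, -3.8, -1.4, 0, 0, -0.03], [1, -3.1, -3.9, -1.4, 0, 0, -0.03], [1, -3.0, -4.0, -1.4, 0, 0, -0.03], [1, -2.9, -4.1, -1.4, 0, 0, -0.03], [1, -2.8, -4.2, -1.4, 0, 0, -0.03]])

```text
t: 0.78
ee_pos: [321.0, 395.6, 320.6]
eef_rot: [[-0.979, 0.204, 0.0], [0.204, 0.979, -0.0], [-0.0, -0.0, -1.0]]
force: [0.9, -0.4, -0.6]
finger_gap: 0.999
grasp_force: 0.0
```

Request:
move_arm(moves=[[1, -2.6, -4.2, -1.4, 0, 0, -0.03], [1, -2.5, -4.3, -1.4, 0, 0, -0.03], [1, -2.4, -4.4, -1.4, 0, 0, -0.03], [1, -2.3, -4.5, -1.4, 0, 0, -0.03], [1, -2.1, -4.5, -1.4, 0, 0, -0.03]])

```text
t: 1.4
ee_pos: [406.8, 161.4, 390.7]
eef_rot: [[-0.998, 0.056, 0.0], [0.056, 0.998, 0.0], [-0.0, 0.0, -1.0]]
force: [0.6, 0.8, -0.6]
finger_gap: 0.998
grasp_force: 0.0
```

Request:
move_arm(moves=[[1, -2.0, -4.6, -1.4, 0, 0, -0.03], [1, -1.9, -4.6, -1.4, 0, 0, -0.03], [1, 0, 0, 0, 0, 0, 0], [1, 0, 0, 0, 0, 0, 0], [1, 0, 0, 0, 0, 0, 0]])

```text
t: 2.02
ee_pos: [441.4, 70.3, 418.0]
eef_rot: [[-1.0, -0.004, -0.0], [-0.004, 1.0, 0.0], [0.0, 0.0, -1.0]]
force: [0.1, 0.2, 0.2]
finger_gap: 1.002
grasp_force: 0.0
```

```bash
python3 - <<'E'
from h import *
k=K("wrist");im=viewer.get_image("wrist");cv2.imwrite("pics/w1.png",im)
np.savez("pics/w1.npz",im=im,f=k[0],cx=k[1],cy=k[2],R=k[3],t=k[4])
cv2.imwrite("pics/w1b.png",cv2.resize(im,(800,600),interpolation=cv2.INTER_CUBIC))
s=get_state();show(s["ee_pos"],s["joint_pos"],s["t"]);print(s["eef_rot"].round(3))
E
```

```text
[441.5  70.3 418. ] [  5.8 -21.3  92.5   0.  108.8 -84.5] 2.1
[[-1.    -0.005 -0.   ]
 [-0.005  1.     0.   ]
 [ 0.     0.    -1.   ]]
```

View pics/w1b.png

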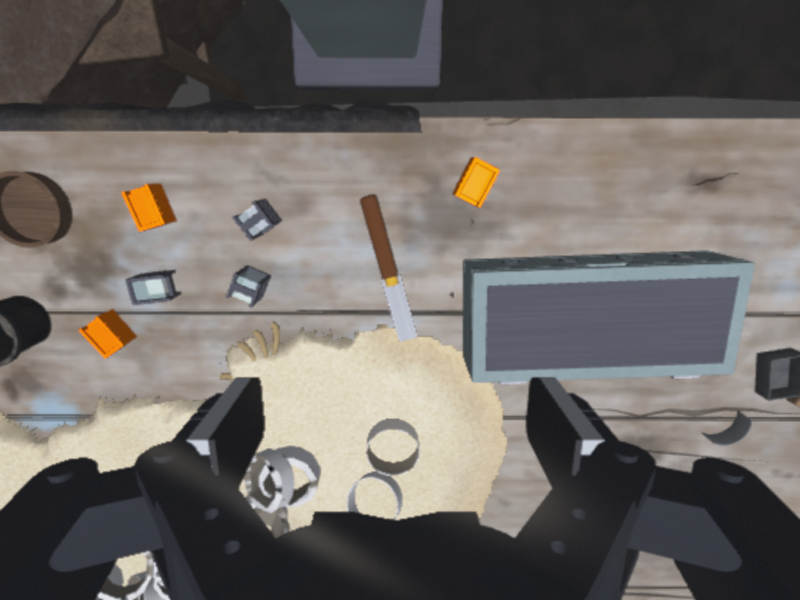

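The wrist view shows the case top with front corners (465,272) and (750,262) and rear corners (474,381) and (733,370). The blade runs from (370,197) to (408,338). Standing cells are at (257,218) and (249,285), and the fallen cell is at (152,288). There is an unknown dark thing at the right edge, (785,372), which I will look at more closely.

```bash
python3 - <<'E'
from h import *
im=cv2.imread("pics/w1.png")
a=cv2.resize(im[130:220,80:202],None,fx=5,fy=5,interpolation=cv2.INTER_CUBIC) #610x450
b=cv2.resize(im[232:292,522:560],None,fx=4.5,fy=4.5,interpolation=cv2.INTER_CUBIC)
sc=cv2.imread("pics/scene0.png")[115:165,180:240]; sc=cv2.resize(sc,None,fx=3,fy=3,interpolation=cv2.INTER_CUBIC)
c=np.zeros((600,800,3),np.uint8); c[:450,:610]=a; c[:b.shape[0],620:620+b.shape[1]]=b; c[300:450,615:795]=sc
cv2.imwrite("pics/c1.png",c)
z=np.load("pics/w1.npz");k=(z["f"],z["cx"],z["cy"],z["R"],z["t"]);q=.7
for u,v in((785,372),(465,272),(750,262),(474,381),(733,370)):show((u,v),plane(k,u*q,v*q,78))
for u,v in((370,197),(391,276),(408,338),):show((u,v),plane(k,u*q,v*q,14))
E
```

```text
[785 372] [587.3 516.3  78. ]
[465 272] [472.6 145.7  78. ]
[750 262] [460.3 447.1  78. ]
[474 381] [600.3 162.3  78. ]
[733 370] [585.1 456.4  78. ]
[370 197] [398.7  41.8  14. ]
[391 276] [492.2  66.3  14. ]
[408 338] [572.6  88.1  14. ]
```

View pics/c1.png

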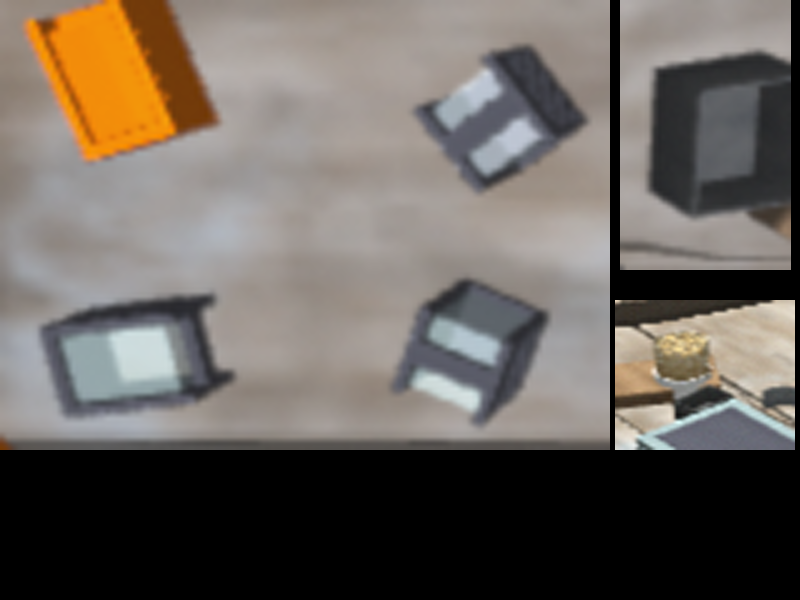

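```bash
python3 - <<'E'
from h import *
z=np.load("pics/w1.npz");k=(z["f"],z["cx"],z["cy"],z["R"],z["t"]);im=z["im"]
for u,v in((330,190),(420,187),(400,183),(525,230),(523,187),(420,265),(300,200)):print((u,v),im[v,u])
hsv=cv2.cvtColor(im,cv2.COLOR_BGR2HSV)
for u,v in((330,190),(420,187),(400,182),(525,230)):print(hsv[v,u])
for c in (190,):
  print(im[174:196:1,400].tolist())
print(im[255:272,400].tolist()); print(im[220,318:345].tolist()); print(im[220,505:530].tolist())
E
```

```text
(330, 190) [105 101  91]
(420, 187) [109 105  95]
(400, 183) [93 85 82]
(525, 230) [163 166 171]
(523, 187) [168 161 143]
(420, 265) [147 149 151]
(300, 200) [177 180 185]
[ 99  34 105]
[ 99  33 109]
[102  28  90]
[ 11  12 171]
[[142, 149, 158], [142, 150, 158], [147, 154, 163], [149, 156, 164], [138, 143, 150], [85, 84, 81], [74, 71, 65], [80, 77, 70], [90, 86, 80], [93, 85, 82], [76, 73, 66], [75, 72, 65], [79, 76, 69], [105, 101, 91], [137, 133, 119], [169, 161, 144], [174, 167, 148], [175, 168, 149], [175, 167, 149], [174, 167, 148], [174, 167, 148], [175, 167, 148]]
[[104, 91, 91], [105, 92, 91], [120, 110, 103], [164, 157, 140], [170, 162, 144], [169, 161, 144], [170, 162, 144], [169, 161, 144], [169, 161, 144], [168, 161, 145], [158, 156, 147], [147, 153, 160], [145, 152, 161], [143, 150, 159], [142, 149, 157], [140, 147, 155], [138, 144, 153]]
[[85, 89, 94], [84, 88, 94], [84, 88, 93], [83, 87, 92], [81, 86, 91], [79, 83, 86], [72, 71, 69], [70, 68, 63], [70, 68, 62], [71, 69, 63], [72, 70, 63], [81, 79, 72], [119, 115, 103], [157, 152, 136], [172, 165, 147], [174, 166, 147], [173, 165, 147], [172, 165, 147], [172, 164, 146], [172, 164, 146], [172, 164, 146], [168, 159, 143], [149, 139, 127], [115, 103, 100], [110, 97, 95], [110, 97, 95], [110, 96, 95]]
[[108, 95, 93], [107, 95, 93], [107, 95, 93], [108, 95, 93], [107, 94, 92], [107, 95, 93], [110, 97, 94], [131, 121, 112], [168, 160, 143], [173, 166, 147], [173, 166, 148], [173, 165, 147], [172, 166, 147], [172, 164, 146], [172, 165, 147], [163, 157, 141], [129, 127, 118], [90, 92, 94], [83, 86, 90], [83, 86, 90], [83, 86, 90], [84, 88, 92], [89, 93, 97], [89, 92, 96], [88, 93, 96]]
```

```bash
cat >> h.py <<'E'
def load(f):
    z=np.load(f);return (z["f"],z["cx"],z["cy"],z["R"],z["t"]),z["im"]
def big(m):
    c,_=cv2.findContours(m.astype(np.uint8),cv2.RETR_EXTERNAL,cv2.CHAIN_APPROX_NONE);return max(c,key=cv2.contourArea)[:,0,:]
def rect(k,c,z):
    w=np.array([plane(k,u,v,z)[:2] for u,v in c]).astype(np.float32);return w,cv2.minAreaRect(w)
def lf(w):  # line fit: point, dir
    l=cv2.fitLine(w.astype(np.float32),cv2.DIST_HUBER,0,.01,.01).ravel();return l[2:],l[:2]
E
cat > blade.py <<'E'
from h import *
def blade(k,im):
    hsv=cv2.cvtColor(im,cv2.COLOR_BGR2HSV);h,s,v=[hsv[...,i].astype(int) for i in range(3)]
    return hsv
E
python3 - <<'E'
from h import *
k,im=load("pics/w1.npz");i=im.astype(int)
m=(i[...,0]-i[...,2]>14)&(i[...,0]>125); m[:160]=0;m[300:]=0;m[:,:310]=0
c=big(m);w,r=rect(k,c,78);show("rect",*r[:2],str(r[2]))
bx=cv2.boxPoints(r);show(bx)
# edge lines
u0,u1,v0,v1=c[:,0].min(),c[:,0].max(),c[:,1].min(),c[:,1].max();print(u0,u1,v0,v1)
ctr=np.array(r[0]); 
ax=np.array([1,0.045]);ax/=np.linalg.norm(ax);ay=np.array([-ax[1],ax[0]])
a=(w-ctr)@ax;b=(w-ctr)@ay
for n,s in(("front",(a<-50)&(abs(b)<130)),("back",(a>50)&(abs(b)<130)),("right",(b<-130)&(abs(a)<50)),("left",(b>130)&(abs(a)<50))):
    p,d=lf(w[s]);show(n,p,d*100,np.degrees(np.arctan2(d[1],d[0])))
# handle: brown
print("brown",im[160,262],im[210,278],im[165,183],im[152,192]) 
hsv=cv2.cvtColor(im,cv2.COLOR_BGR2HSV)
m=(hsv[...,1]>120)&(hsv[...,0]<13)&(hsv[...,2]<140);m[:130]=0;m[250:]=0;m[:,:240]=0;m[:,300:]=0
c=big(m);w,r=rect(k,c,16);show("handle",*r[:2],str(r[2]),cv2.boxPoints(r))
E
```

```text
rect [531.6 305.4] [130.7 297.6] 2.3580105304718018
[[460.2 451.4]
 [472.5 154.1]
 [603.1 159.4]
 [590.8 456.8]]
331 527 184 267
front [467.1 303.3] [  4.1 -99.9] -87.7
back [594.1 315.8] [  3.9 -99.9] -87.8
right [535.  157.4] [99.9  5.4] 3.1
left [523.9 453.1] [99.9  4.2] 2.4
brown [ 48  70 107] [205 191 187] [125 134 146] [72 64 64]
handle [444.4  51.5] [96.2 17.2] 15.640459060668945 [[395.8  46.9]
 [400.4  30.3]
 [493.1  56.2]
 [488.5  72.8]]
```

The case is centred at (531.3, 305.4) with yaw 2.35°, and the measured 130.7 x 297.6 mm matches the given size. The handle centre is at (444.4, 51.5), heading 15.7°, with the tip about 133 mm away, as expected. The dark thing at the right is an open black box, not a cell. The blade comes first.

```bash
cat >> h.py <<'E'
YAW=2.35
C=np.array([531.3,305.4]); AX=np.array([np.cos(np.radians(YAW)),np.sin(np.radians(YAW))]); AY=np.array([-AX[1],AX[0]])
def case(x,y,z): return np.r_[C+x*AX+y*AY,z]   # x from case centre to back
E
python3 - <<'E'
from h import *
print([a for a in dir(arm) if a[0]!='_'],[a for a in dir(workorder) if a[0]!='_'], getattr(arm,"tips_ahead",None))
D=down(15.7)
st=plan([((444,51.5,120),D)])
st=plan([((444,51.5,22),D)],st)
st=plan([((444,51.5,130),D)],st)
B=down(2.35)
p=case(-65-50-135,0,130)
st=plan([(p,B)],st,step=45)
print([case(x,0,0).round(1).tolist() for x in(-170,-65,65)])
E
```

```text
['Unreachable', 'tips_ahead'] ['job_done'] 19.0
-> [444.   51.5 120. ] rows 6
 [-0.04, -0.31, 4.97] [0.0, -0.0, -0.045]
 [-0.03, -0.32, 4.97] [0.0, -0.0, -0.045]
 [-0.01, -0.32, 4.97] [0.0, -0.0, -0.045]
 [0.0, -0.32, 4.97] [0.0, -0.0, -0.045]
 [0.02, -0.32, 4.97] [0.0, -0.0, -0.045]
 [0.03, -0.32, 4.97] [0.0, -0.0, -0.045]
-> [444.   51.5  22. ] rows 2
 x2  [0.0, 0.0, 4.9] [0.0, 0.0, 0.0]
-> [444.   51.5 130. ] rows 2
 x2  [0.0, 0.0, -5.4] [0.0, 0.0, 0.0]
-> [281.5 295.1 130. ] rows 7
 [1.29, 3.98, 0.0] [0.0, 0.0, 0.033]
 [1.42, 3.93, 0.0] [0.0, 0.0, 0.033]
 [1.55, 3.88, 0.0] [0.0, 0.0, 0.033]
 [1.68, 3.83, 0.0] [0.0, 0.0, 0.033]
 [1.81, 3.77, 0.0] [0.0, 0.0, 0.033]
 [1.93, 3.71, 0.0] [0.0, 0.0, 0.033]
 [2.06, 3.64, 0.0] [0.0, 0.0, 0.033]
[[361.4, 298.4, 0.0], [466.4, 302.7, 0.0], [596.2, 308.1, 0.0]]
```

Request:
move_arm(moves=[[1, 0, -0.3, 5, 0, 0, -0.045], [1, 0, -0.3, 5, 0, 0, -0.045], [1, 0, -0.3, 5, 0, 0, -0.045], [1, 0, -0.3, 5, 0, 0, -0.045], [1, 0, -0.3, 5, 0, 0, -0.045]])

```text
t: 2.7
ee_pos: [442.7, 55.2, 166.7]
eef_rot: [[-0.973, -0.229, 0.0], [-0.229, 0.973, 0.0], [-0.0, 0.0, -1.0]]
force: [1.4, 0.1, -0.7]
finger_gap: 0.997
grasp_force: 0.0
```

Request:
move_arm(moves=[[1, 0, -0.3, 4.9, 0, 0, -0.045], [1, 0, 0, 0, 0, 0, 0], [1, 0, 0, 0, 0, 0, 0], [1, 0, 0, 0, 0, 0, 0], [1, 0, 0, 0, 0, 0, 0]])

```text
t: 3.32
ee_pos: [444.4, 51.7, 120.7]
eef_rot: [[-0.963, -0.27, 0.002], [-0.27, 0.963, 0.0], [-0.002, -0.0, -1.0]]
force: [0.0, 0.8, 0.2]
finger_gap: 1.003
grasp_force: 0.0
```

```bash
python3 - <<'E'
from h import *
k=K("wrist");im=viewer.get_image("wrist");cv2.imwrite("pics/w2.png",im)
np.savez("pics/w2.npz",im=im,f=k[0],cx=k[1],cy=k[2],R=k[3],t=k[4])
hsv=cv2.cvtColor(im,cv2.COLOR_BGR2HSV)
m=(hsv[...,1]>120)&(hsv[...,0]<13)&(hsv[...,2]<150)
c=big(m);w,r=rect(k,c,14);show("handle",*r[:2],str(r[2]),cv2.boxPoints(r)); print(c.min(0),c.max(0))
st=plan([((444,51.5,120),down(15.7))])
E
```

```text
handle [445.5  51.6] [100.2  18.8] 15.560751914978027 [[394.7  47.2]
 [399.7  29.1]
 [496.3  56. ]
 [491.3  74.1]]
[263 152] [288 275]
-> [444.   51.5 120. ] rows 1
 [0.02, -0.01, 0.03] [-0.0, 0.001, -0.001]
```

View pics/w2.png

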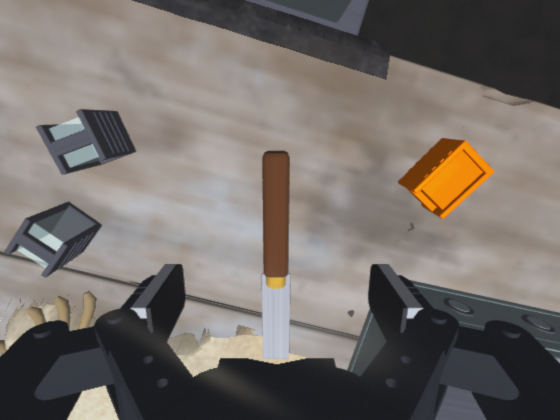

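The handle sits centred between the jaws: brown, pixels (263–288, 152–275). I'll descend and grip.

Request:
move_arm(moves=[[1, 0, 0, 4.5, 0, 0, 0], [1, 0, 0, 3.5, 0, 0, 0], [1, 0, 0, 1.8, 0, 0, 0], [1, 0, 0, 0, 0, 0, 0], [-1, 0, 0, 0, 0, 0, 0]], squeeze=100)

```text
t: 4.0
ee_pos: [444.7, 51.6, 22.8]
eef_rot: [[-0.963, -0.27, 0.002], [-0.27, 0.963, 0.0], [-0.002, -0.0, -1.0]]
force: [-1.4, 0.5, 0.2]
finger_gap: 0.815
grasp_force: 0.0
```

Request:
move_arm(moves=[[-1, 0, 0, 0, 0, 0, 0], [-1, 0, 0, 0, 0, 0, 0], [-1, 0, 0, 0, 0, 0, 0], [-1, 0, 0, 0, 0, 0, 0], [-1, 0, 0, 0, 0, 0, 0]])

```text
t: 4.62
ee_pos: [444.3, 51.6, 22.1]
eef_rot: [[-0.963, -0.27, 0.001], [-0.27, 0.963, 0.0], [-0.001, -0.0, -1.0]]
force: [-2.9, -0.6, 8.0]
finger_gap: 0.206
grasp_force: 98.8
```

Request:
move_arm(moves=[[-1, 0, 0, -5.4, 0, 0, 0], [-1, 0, 0, -5.4, 0, 0, 0], [-1, 1.3, 4.0, 0, 0, 0, 0.033], [-1, 1.4, 3.9, 0, 0, 0, 0.033], [-1, 1.5, 3.9, 0, 0, 0, 0.033]])

```text
t: 5.25
ee_pos: [374.1, 157.0, 129.5]
eef_rot: [[-0.985, -0.172, 0.0], [-0.172, 0.985, 0.0], [-0.0, 0.0, -1.0]]
force: [0.0, -0.8, -0.7]
finger_gap: 0.205
grasp_force: 98.1
```

Request:
move_arm(moves=[[-1, 1.7, 3.8, 0, 0, 0, 0.033], [-1, 1.8, 3.8, 0, 0, 0, 0.033], [-1, 1.9, 3.7, 0, 0, 0, 0.033], [-1, 2.1, 3.6, 0, 0, 0, 0.033], [-1, 0, 0, 0, 0, 0, 0]])

```text
t: 5.88
ee_pos: [280.5, 296.3, 129.4]
eef_rot: [[-0.999, -0.045, -0.0], [-0.045, 0.999, 0.0], [0.0, 0.0, -1.0]]
force: [0.1, -0.5, -1.3]
finger_gap: 0.208
grasp_force: 98.2
```

Request:
move_arm(moves=[[-1, 0, 0, 3.0, 0, 0, 0], [-1, 0, 0, 2.5, 0, 0, 0], [-1, 0, 0, 0, 0, 0, 0], [-1, 0, 0, 0, 0, 0, 0], [-1, 0, 0, 0, 0, 0, 0]])

```text
t: 6.5
ee_pos: [282.4, 295.0, 75.5]
eef_rot: [[-0.999, -0.042, 0.001], [-0.042, 0.999, 0.001], [-0.001, 0.001, -1.0]]
force: [-0.0, 0.2, -1.5]
finger_gap: 0.203
grasp_force: 98.3
```

```bash
python3 - <<'E'
from h import *
for n in("scene","side","wrist"):
    k=K(n);im=viewer.get_image(n);cv2.imwrite(f"pics/{n}3.png",im)
    np.savez(f"pics/{n}3.npz",im=im,f=k[0],cx=k[1],cy=k[2],R=k[3],t=k[4])
    print(n,[proj(k,case(-65-50,0,63)).round(),proj(k,case(-65,0,63)).round()])
s=get_state();show(s["ee_pos"],s["t"],s["finger_gap"]*85)
st=plan([(case(-65-50-135,0,74.5),down(2.35))])
a=cv2.imread("pics/wrist3.png")[100:420,100:460];b=cv2.imread("pics/side3.png")[120:250,190:340]
o=np.zeros((600,800,3),np.uint8);o[:320,:360]=a;b=cv2.resize(b,None,fx=2.9,fy=2.9,interpolation=cv2.INTER_CUBIC);o[:b.shape[0],365:365+b.shape[1]]=b
cv2.imwrite("pics/c3.png",o)
E
```

```text
scene [array([201., 188.]), array([215., 182.])]
side [array([230., 182.]), array([243., 180.])]
wrist [array([276., 472.]), array([276., 527.])]
[282.1 295.   74.9] 6.6 17.4
-> [281.5 295.1  74.5] rows 1
 [0.06, 0.02, 0.04] [0.001, 0.001, 0.001]
```

View pics/c3.png

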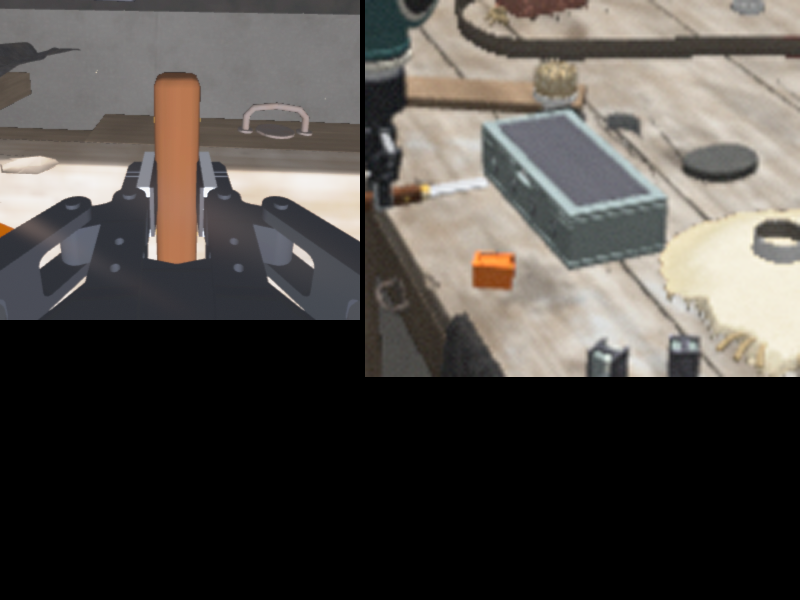

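The side crop shows the blade tip level with the slot. The tip is at raw pixel (232,183) against a predicted (230,182), and the slot shows the same small offset. I'll measure the tip's height more precisely.

```bash
python3 - <<'E'
from h import *
for n in("scene","side"):
    k,im=load(f"pics/{n}3.npz")
    R=im.astype(int); 
    bg,_=None,None
    old=cv2.imread(f"pics/{n}0.png").astype(int)
    p=proj(k,case(-115,0,63)).astype(int)
    d=np.abs(R-old).sum(2)[p[1]-10:p[1]+11,p[0]-22:p[0]+14]
    print(n,p);print("\n".join("%3d "%(p[1]-10+i)+"".join("%4d"%x for x in r) for i,r in enumerate(d)))
E
```

```text
scene [201 188]
178    4   2   2   3   4   3   8   4   3   7  13   5   8   5   3   3   9   7   4   6   2   4  13   3  10   4   2   2  11   4   4   7  11   6   3   8
179    7   2   3   2   2   4   8   5   7   4   7   3   9  11   2   4   1   5   7   3   6  12   5   3   0   3   1   3   3   7   5  13   8   5   3  11
180    1   1   6   0   4   6   4   3   9   7   7   2   2   8   6   2   7   3   3  12  10   3   2   7   2   9   1   5   2  12  10   9   7   3   0   0
181    6   4   5   4   7   4   7   3   5   3   2   4   4   7   3   4   5   3   6   4   2   2   5  10   4   7   1   5   1   3   4   3   2   6   5  10
182    4   4   2   3   3   9   4   5   1   3   8   5   8   6   5   3   4   3   3   1   4   3   2   3   7  15   7   3   4   9  18   4   3   3   3   4
183    3   2   4   7   4   1   3   3   3   5   3   1   3   2   2   2   4   2   1  12   9  10  10   8   8   0   1   7   3   5   1   2   3   5   4   6
184    5   9   3   2   1   5   4   8   5   4   2   3   3   7   5   1   4   4   5   6  10   9   5   5  11   5   5   3   7   7  12   2   2  10   2  12
185    7   6   6   3   2   5   4   3   2 
[... 4488 characters left out ...]
  10  16   1   6   4   6   3   8   5   8   8   5   7   5   6   9   6   9   3   3   3   4   1   4  18   9
189  276 177  49  15   5   3   8   5   2   8   2   2   3   8   6   7   6   8   2   4   6   1   3   2   4   3   2   5  21   6   4   7   3   7   9   8
190   76  50   8   3   3  12  11   7   7   6   2   4   9  16   2   6   6   5   2  12   3   4   1   4  10   5   1   6   8   5  11   9   3   5   4  15
191    5   6   2  14   6   5   6   8   8   7   4   8   4   7   2   9   6  11   3  10   5   6   1   2   4   5   2   6   7   8   3   8   7   2  12   4
192    6   1   4   4   0   2  10   2   1   1   1   4   3  11   2   9   9   9   5   2   3   3   6   2   2   4   5   4   6   3   5   5   4   0   7   7
```

Request:
move_arm(moves=[[-1, -2.0, 0, 0, 0, 0, 0], [-1, -2.0, 0, 0, 0, 0, 0], [-1, -0.7, 0, 0, 0, 0, 0], [-1, -0.5, 0, 0, 0, 0, 0], [-1, -0.4, 0, 0, 0, 0, 0]])

```text
t: 7.28
ee_pos: [337.8, 297.2, 74.3]
eef_rot: [[-0.999, -0.042, -0.0], [-0.042, 0.999, -0.0], [0.0, -0.0, -1.0]]
force: [-0.2, 0.6, 0.2]
finger_gap: 0.206
grasp_force: 98.3
```

Request:
move_arm(moves=[[-1, -0.6, 0, 0, 0, 0, 0], [-1, -0.6, 0, 0, 0, 0, 0], [-1, -0.6, 0, 0, 0, 0, 0], [-1, -0.6, 0, 0, 0, 0, 0], [-1, 0, 0, 0, 0, 0, 0]])

```text
t: 7.9
ee_pos: [362.2, 298.2, 74.2]
eef_rot: [[-0.999, -0.042, -0.0], [-0.042, 0.999, -0.0], [0.0, -0.0, -1.0]]
force: [-0.3, -0.7, -0.6]
finger_gap: 0.207
grasp_force: 98.2
```

```bash
python3 - <<'E'
from h import *
s=get_state();p=s["ee_pos"];show(p)
d=(p[:2]-C);x=d@AX+135-65;z=p[2]-12.1-68+1.5;show("tip rel hinge",x,z)
# arc for tip top about hinge r=100
R=np.array(s["eef_rot"]);q=np.array([x,z])
for th in np.arange(.05,1.72,.075):
    t=np.array([-98*np.cos(th),98*np.sin(th)]);d=t-q;q=t
    print(round(th,2),np.round(-d[0]/10,2),np.round(-d[1]/10,2))
E
```

```text
[362.2 298.2  74.2]
tip rel hinge -99.3 -4.4
0.05 -0.14 -0.93
0.12 -0.06 -0.73
0.2 -0.12 -0.73
0.27 -0.17 -0.71
0.35 -0.23 -0.7
0.42 -0.28 -0.68
0.5 -0.33 -0.66
0.58 -0.38 -0.63
0.65 -0.42 -0.6
0.72 -0.47 -0.57
0.8 -0.51 -0.53
0.88 -0.55 -0.49
0.95 -0.58 -0.45
1.02 -0.61 -0.4
1.1 -0.64 -0.36
1.18 -0.67 -0.31
1.25 -0.69 -0.26
1.32 -0.71 -0.21
1.4 -0.72 -0.15
1.48 -0.73 -0.1
1.55 -0.73 -0.04
1.62 -0.73 0.01
1.7 -0.73 0.07
```

The blade is in without any contact force. Next I'll lever along the arc.

Request:
move_arm(moves=[[-1, -0.1, 0, -0.9, 0, 0, 0], [-1, -0.1, 0, -0.7, 0, 0, 0], [-1, -0.1, 0, -0.7, 0, 0, 0], [-1, -0.2, 0, -0.7, 0, 0, 0], [-1, -0.2, 0, -0.7, 0, 0, 0]])

```text
t: 8.52
ee_pos: [368.9, 298.5, 111.8]
eef_rot: [[-0.999, -0.042, -0.0], [-0.042, 0.999, 0.0], [0.0, 0.0, -1.0]]
force: [-1.4, -0.5, -2.6]
finger_gap: 0.204
grasp_force: 97.9
```

Request:
move_arm(moves=[[-1, -0.3, 0, -0.7, 0, 0, 0], [-1, -0.3, 0, -0.7, 0, 0, 0], [-1, -0.4, 0, -0.6, 0, 0, 0], [-1, -0.4, 0, -0.6, 0, 0, 0], [-1, 0, 0, 0, 0, 0, 0]])

```text
t: 9.15
ee_pos: [383.4, 299.2, 137.9]
eef_rot: [[-0.999, -0.042, 0.001], [-0.042, 0.999, 0.0], [-0.001, 0.0, -1.0]]
force: [-0.2, -0.7, -1.6]
finger_gap: 0.207
grasp_force: 98.1
```

```bash
python3 - <<'E'
from h import *
im=viewer.get_image("side")[100:260,180:340]; im2=viewer.get_image("scene")[100:240,150:300]
o=np.zeros((450,800,3),np.uint8);o[:400,:400]=cv2.resize(im,(400,400),interpolation=cv2.INTER_CUBIC);o[:373,400:800]=cv2.resize(im2,(400,373),interpolation=cv2.INTER_CUBIC)
cv2.imwrite("pics/c4.png",o)
E
```

```text
(no output)
```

View pics/c4.png

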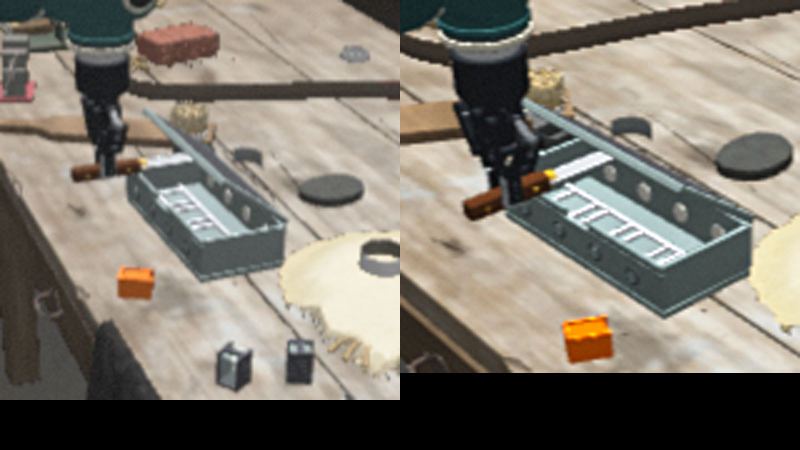

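The side and scene crops show the cover half raised, riding on the blade tip at about (185,160) in the left crop. I'll keep following the arc.

Request:
move_arm(moves=[[-1, -0.5, 0, -0.6, 0, 0, 0], [-1, -0.5, 0, -0.5, 0, 0, 0], [-1, -0.5, 0, -0.5, 0, 0, 0], [-1, -0.6, 0, -0.4, 0, 0, 0], [-1, -0.6, 0, -0.4, 0, 0, 0]])

```text
t: 9.88
ee_pos: [410.3, 300.3, 161.6]
eef_rot: [[-0.999, -0.042, 0.0], [-0.042, 0.999, 0.0], [-0.0, 0.0, -1.0]]
force: [-3.4, -1.0, -1.2]
finger_gap: 0.202
grasp_force: 98.5
```

Request:
move_arm(moves=[[-1, -0.7, 0, -0.4, 0, 0, 0], [-1, -0.7, 0, -0.3, 0, 0, 0], [-1, -0.7, 0, -0.3, 0, 0, 0], [-1, -0.7, 0, -0.2, 0, 0, 0], [-1, -0.7, 0, -0.1, 0, 0, 0]])

```text
t: 10.5
ee_pos: [445.3, 301.7, 174.4]
eef_rot: [[-0.999, -0.042, 0.0], [-0.042, 0.999, -0.0], [-0.0, -0.0, -1.0]]
force: [-2.7, -0.1, -1.1]
finger_gap: 0.205
grasp_force: 98.6
```

Request:
move_arm(moves=[[-1, -0.7, 0, -0.1, 0, 0, 0], [-1, -0.7, 0, 0, 0, 0, 0], [-1, -0.7, 0, 0, 0, 0, 0], [-1, -0.7, 0, 0, 0, 0, 0], [-1, 0, 0, 0, 0, 0, 0]])

```text
t: 11.12
ee_pos: [473.3, 302.9, 175.3]
eef_rot: [[-0.999, -0.042, 0.0], [-0.042, 0.999, 0.0], [-0.0, 0.0, -1.0]]
force: [-0.4, -0.0, -0.6]
finger_gap: 0.207
grasp_force: 98.7
```

```bash
python3 - <<'E'
from h import *
s=get_state();p=s["ee_pos"];show(p)
d=(p[:2]-C);x=d@AX+135-65;z=p[2]-12.1-68;show("tip rel hinge",x,z,np.arctan2(z,-x))
E
```

```text
[473.3 302.9 175.3]
tip rel hinge 11.9 95.2 1.7
```

```bash
python3 - <<'E'
from h import *
st=plan([(case(-170,0,175),down(2.35)),((444,51.5,130),down(15.7)),((444,51.5,22.5),down(15.7))],step=54)
E
```

```text
-> [361.4 298.4 175. ] rows 3
 [3.73, 0.01, 0.01] [0.0, 0.0, 0.0]
 [3.73, 0.01, 0.01] [0.0, 0.0, 0.0]
 [3.73, 0.0, 0.01] [0.0, 0.0, 0.0]
-> [444.   51.5 130. ] rows 5
 [-1.45, -5.0, 0.9] [0.0, 0.0, -0.047]
 [-1.21, -5.06, 0.9] [0.0, 0.0, -0.047]
 [-0.98, -5.12, 0.9] [0.0, 0.0, -0.047]
 [-0.74, -5.16, 0.9] [0.0, 0.0, -0.047]
 [-0.5, -5.18, 0.9] [0.0, 0.0, -0.047]
-> [444.   51.5  22.5] rows 2
 x2  [0.0, 0.0, 5.38] [0.0, 0.0, 0.0]
```

Request:
move_arm(moves=[[-1, 3.7, 0, 0, 0, 0, 0], [-1, 3.7, 0, 0, 0, 0, 0], [-1, 3.7, 0, 0, 0, 0, 0], [-1, -1.5, -5.0, 0.9, 0, 0, -0.047], [-1, -1.2, -5.1, 0.9, 0, 0, -0.047]])

```text
t: 11.75
ee_pos: [395.3, 198.7, 157.6]
eef_rot: [[-0.99, -0.14, 0.002], [-0.14, 0.99, 0.001], [-0.002, 0.0, -1.0]]
force: [0.6, 0.8, 0.1]
finger_gap: 0.209
grasp_force: 98.8
```

Request:
move_arm(moves=[[-1, -1.0, -5.1, 0.9, 0, 0, -0.047], [-1, -0.7, -5.1, 0.9, 0, 0, -0.047], [-1, -0.5, -5.2, 0.9, 0, 0, -0.047], [-1, 0, 0, 4, 0, 0, 0], [-1, 0, 0, 4, 0, 0, 0]])

```text
t: 12.38
ee_pos: [445.6, 50.9, 49.7]
eef_rot: [[-0.962, -0.272, 0.002], [-0.272, 0.962, 0.0], [-0.002, -0.0, -1.0]]
force: [-0.2, 0.0, -0.8]
finger_gap: 0.21
grasp_force: 98.8
```

Request:
move_arm(moves=[[-1, 0, 0, 2.0, 0, 0, 0], [-1, 0, 0, 0.4, 0, 0, 0], [-1, 0, 0, 0, 0, 0, 0], [-1, 0, 0, 0, 0, 0, 0], [-1, 0, 0, 0, 0, 0, 0]])

```text
t: 13.0
ee_pos: [445.6, 51.7, 27.1]
eef_rot: [[-0.962, -0.274, 0.001], [-0.274, 0.962, 0.0], [-0.001, -0.0, -1.0]]
force: [-0.4, 0.8, -0.7]
finger_gap: 0.203
grasp_force: 98.8
```

Request:
move_arm(moves=[[-1, 0, 0, 0.4, 0, 0, 0], [-1, 0, 0, 0, 0, 0, 0], [1, 0, 0, 0, 0, 0, 0], [1, 0, 0, 0, 0, 0, 0], [1, 0, 0, 0, 0, 0, 0]])

```text
t: 13.62
ee_pos: [445.2, 51.6, 22.3]
eef_rot: [[-0.962, -0.274, 0.0], [-0.274, 0.962, -0.0], [-0.0, -0.0, -1.0]]
force: [1.1, -0.7, 0.6]
finger_gap: 0.832
grasp_force: 0.0
```

```bash
python3 - <<'E'
from h import *
s=get_state();show(s["ee_pos"],s["finger_gap"],s["force"])
p=s["ee_pos"];plan([((p[0],p[1],120),down(15.7)),((430,-120,320),down(0))])
E
```

```text
[445.2  51.6  22.3] 0.8 [ 1.1 -0.7  0.6]
-> [445.2  51.6 120. ] rows 2
 [-0.0, -0.0, -4.88] [-0.0, 0.0, 0.002]
 [-0.0, -0.0, -4.88] [-0.0, 0.0, 0.002]
-> [ 430. -120.  320.] rows 5
 [1.22, -3.22, -4.0] [0.0, 0.0, 0.055]
 [1.04, -3.28, -4.0] [0.0, 0.0, 0.055]
 [0.86, -3.34, -4.0] [0.0, 0.0, 0.055]
 [0.68, -3.38, -4.0] [0.0, 0.0, 0.055]
 [0.49, -3.41, -4.0] [0.0, 0.0, 0.055]
```

Request:
move_arm(moves=[[1, 0, 0, -4.9, 0, 0, 0], [1, 0, 0, -4.9, 0, 0, 0], [1, 1.2, -3.2, -4.0, 0, 0, 0.055], [1, 1.0, -3.3, -4.0, 0, 0, 0.055], [1, 0.9, -3.3, -4.0, 0, 0, 0.055]])

```text
t: 14.25
ee_pos: [436.2, -51.8, 241.8]
eef_rot: [[-0.994, -0.11, 0.0], [-0.11, 0.994, -0.0], [-0.0, -0.0, -1.0]]
force: [0.4, -0.2, 0.6]
finger_gap: 0.997
grasp_force: 0.0
```

Request:
move_arm(moves=[[1, 0.7, -3.4, -4.0, 0, 0, 0.055], [1, 0.5, -3.4, -4.0, 0, 0, 0.055], [1, 0, 0, 0, 0, 0, 0], [1, 0, 0, 0, 0, 0, 0], [1, 0, 0, 0, 0, 0, 0]])

```text
t: 14.88
ee_pos: [430.2, -119.0, 319.2]
eef_rot: [[-1.0, -0.003, -0.001], [-0.003, 1.0, 0.001], [0.001, 0.001, -1.0]]
force: [-0.1, -0.5, 1.3]
finger_gap: 0.999
grasp_force: 0.0
```

```bash
cat >> h.py <<'E'
def snap(n,tag):
    k=K(n);im=viewer.get_image(n);cv2.imwrite(f"pics/{tag}.png",im)
    np.savez(f"pics/{tag}.npz",im=im,f=k[0],cx=k[1],cy=k[2],R=k[3],t=k[4]);return k,im
E
python3 - <<'E'
from h import *
k,im=snap("wrist","w5"); show(get_state()["ee_pos"])
cv2.imwrite("pics/w5b.png",cv2.resize(im,(800,600),interpolation=cv2.INTER_CUBIC))
E
```

```text
[ 430.2 -119.   319.3]
```

View pics/w5b.png

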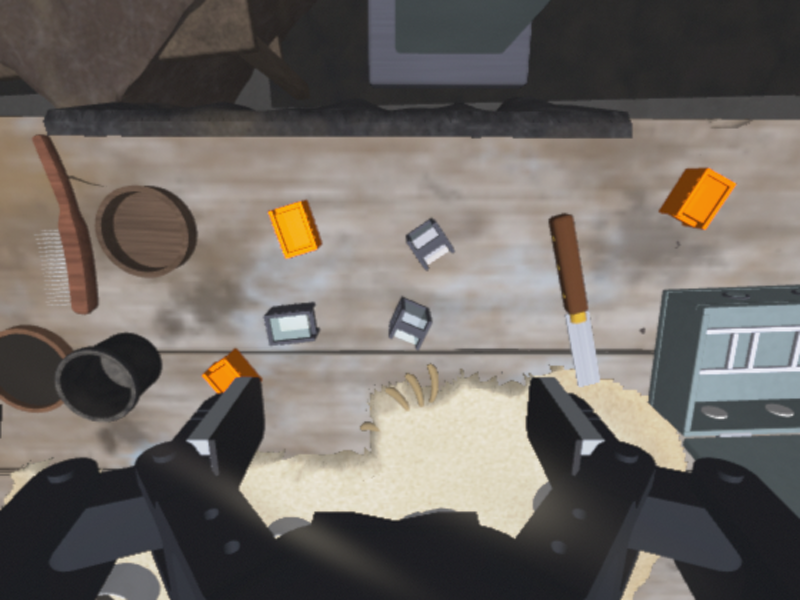

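The view shows the cover fully open and the blade flat on the bench. The standing cells are at (430,243) and (411,322), the fallen one at (292,324). I'll zoom in for corners.

```bash
python3 - <<'E'
from h import *
im=cv2.imread("pics/w5.png")
a=im[148:248,180:325]
cv2.imwrite("pics/c5.png",cv2.resize(a,None,fx=5.5,fy=5.5,interpolation=cv2.INTER_CUBIC))
k,_=load("pics/w5.npz")
show(proj(k,(430,-80,46)),ray(k,0,0)[0])
E
```

```text
[306.2 178. ] [ 358.  -119.2  444.9]
```

View pics/c5.png

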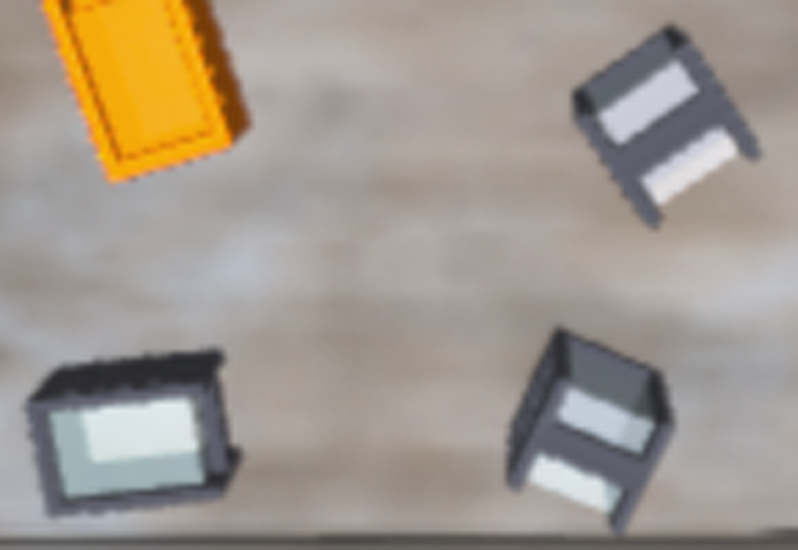

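```bash
python3 - <<'E'
from h import *
k,im=load("pics/w5.npz")
def W(u,v,z): return plane(k,180+(u+.5)/5.5-.5,148+(v+.5)/5.5-.5,z)[:2]
def quad(n,q,z):
    w=np.array([W(u,v,z) for u,v in q]);e=np.roll(w,-1,0)-w
    show(n,w.mean(0),np.linalg.norm(e,axis=1),np.degrees(np.arctan2(e[:,1],e[:,0])))
quad("A",[(655,228),(757,155),(684,50),(582,123)],46)
quad("B",[(515,488),(620,533),(670,425),(560,385)],46)
quad("C",[(50,515),(232,492),(215,380),(32,402)],32)
E
```

```text
A [423.6 -86.5] [29.3 30.1 28.8 30.5] [ 126.8 -143.8  -53.9   35.3]
B [ 502.6 -103.7] [28.8 30.8 28.9 28.9] [  65.6  157.6 -110.6  -22.2]
C [ 505.3 -220. ] [47.6 30.2 46.9 30.7] [  97.8 -174.5  -82.7    4.2]
```

```bash
python3 - <<'E'
from h import *
D=down(36.5);B=down(2.35);s0=case(0,-99,0);print(s0)
st=plan([((423.6,-86.5,110),D)])
st=plan([((423.6,-86.5,32),D),((423.6,-86.5,170),D),((s0[0],s0[1],170),B),((s0[0],s0[1],46),B)],st,step=50,ang=8)
E
```

```text
[535.35937014 206.48325969   0.        ]
-> [423.6 -86.5 110. ] rows 4
 [0.16, 0.81, 5.23] [0.0, -0.0, -0.158]
 [0.03, 0.83, 5.23] [0.0, -0.0, -0.158]
 [-0.1, 0.82, 5.23] [0.0, -0.0, -0.158]
 [-0.23, 0.8, 5.23] [0.0, -0.0, -0.158]
-> [423.6 -86.5  32. ] rows 2
 x2  [0.0, 0.0, 3.9] [0.0, 0.0, 0.0]
-> [423.6 -86.5 170. ] rows 3
 x3  [0.0, 0.0, -4.6] [0.0, 0.0, 0.0]
-> [535.4 206.5 170. ] rows 7
 [-3.77, 2.41, 0.0] [0.0, 0.0, 0.085]
 [-3.55, 2.73, 0.0] [0.0, 0.0, 0.085]
 [-3.31, 3.02, 0.0] [0.0, 0.0, 0.085]
 [-3.04, 3.29, 0.0] [0.0, 0.0, 0.085]
 [-2.75, 3.54, 0.0] [0.0, 0.0, 0.085]
 [-2.44, 3.76, 0.0] [0.0, 0.0, 0.085]
 [-2.11, 3.95, 0.0] [0.0, 0.0, 0.085]
-> [535.4 206.5  46. ] rows 3
 x3  [0.0, 0.0, 4.13] [0.0, 0.0, 0.0]
```

Request:
move_arm(moves=[[0.5, 0.2, 0.8, 5.2, 0, 0, -0.158], [0.5, 0, 0.8, 5.2, 0, 0, -0.158], [0.5, -0.1, 0.8, 5.2, 0, 0, -0.158], [0.5, -0.2, 0.8, 5.2, 0, 0, -0.158], [0.5, 0, 0, 0, 0, 0, 0]], squeeze=40)

```text
t: 15.55
ee_pos: [421.7, -86.6, 109.0]
eef_rot: [[-0.805, -0.593, -0.006], [-0.593, 0.805, 0.002], [0.004, 0.005, -1.0]]
force: [-0.9, 0.2, 0.3]
finger_gap: 0.752
grasp_force: 0.0
```

```bash
python3 - <<'E'
from h import *
k,im=snap("wrist","w6"); show(get_state()["ee_pos"])
cv2.imwrite("pics/c6.png",cv2.resize(im[90:390,100:460],(720,600)))
plan([((423.6,-86.5,110),down(36.5))])
show(proj(k,(423.6,-86.5,46)))
E
```

```text
[423.1 -87.3 112. ]
-> [423.6 -86.5 110. ] rows 1
 [-0.09, 0.03, 0.2] [0.002, -0.002, -0.005]
[273.5 238.8]
```

View pics/c6.png

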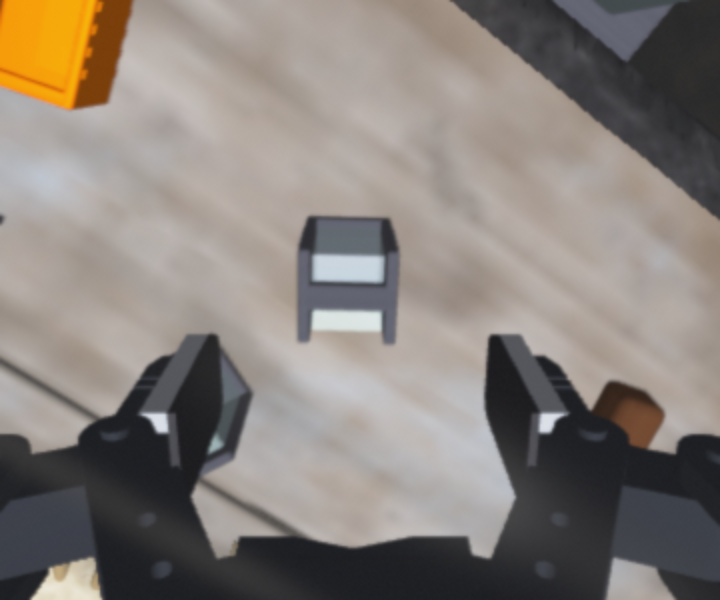

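The cell top is centred between the jaws at (347,297), exactly where predicted. I'll descend, grip and carry it to station 0.

Request:
move_arm(moves=[[0.5, -0.1, 0, 4, 0, 0, 0], [0.5, 0, 0, 3, 0, 0, 0], [0.5, 0, 0, 1, 0, 0, 0], [0.5, 0, 0, 0, 0, 0, 0], [-1, 0, 0, 0, 0, 0, 0]])

```text
t: 16.23
ee_pos: [425.4, -87.5, 34.2]
eef_rot: [[-0.806, -0.592, 0.002], [-0.592, 0.806, -0.001], [-0.001, -0.002, -1.0]]
force: [0.2, -1.0, 0.1]
finger_gap: 0.554
grasp_force: 0.0
```

Request:
move_arm(moves=[[-1, 0, 0, 0, 0, 0, 0], [-1, 0, 0, 0, 0, 0, 0], [-1, 0, 0, 0, 0, 0, 0], [-1, 0, 0, 0, 0, 0, 0], [-1, 0, 0, 0, 0, 0, 0]])

```text
t: 16.85
ee_pos: [425.1, -87.4, 33.7]
eef_rot: [[-0.806, -0.592, 0.002], [-0.592, 0.806, -0.001], [-0.001, -0.002, -1.0]]
force: [-1.0, 0.5, 6.5]
finger_gap: 0.37
grasp_force: 40.1
```

Request:
move_arm(moves=[[-1, 0, 0, -4.6, 0, 0, 0], [-1, 0, 0, -4.6, 0, 0, 0], [-1, 0, 0, -4.6, 0, 0, 0], [-1, -3.8, 2.4, 0, 0, 0, 0.085], [-1, -3.5, 2.7, 0, 0, 0, 0.085]])

```text
t: 17.48
ee_pos: [457.1, -3.3, 171.8]
eef_rot: [[-0.896, -0.444, 0.002], [-0.444, 0.896, -0.0], [-0.002, -0.001, -1.0]]
force: [0.7, -1.0, -0.6]
finger_gap: 0.373
grasp_force: 40.2
```

Request:
move_arm(moves=[[-1, -3.3, 3.0, 0, 0, 0, 0.085], [-1, -3.0, 3.3, 0, 0, 0, 0.085], [-1, -2.7, 3.5, 0, 0, 0, 0.085], [-1, -2.4, 3.8, 0, 0, 0, 0.085], [-1, -2.1, 4.0, 0, 0, 0, 0.085]])

```text
t: 18.1
ee_pos: [535.8, 206.6, 171.0]
eef_rot: [[-0.999, -0.036, 0.001], [-0.036, 0.999, 0.0], [-0.001, 0.0, -1.0]]
force: [-0.1, -0.4, -1.5]
finger_gap: 0.369
grasp_force: 40.1
```

Request:
move_arm(moves=[[-1, 0, 0, 0, 0, 0, 0], [-1, 0, 0, 0, 0, 0, 0], [-1, 0, 0, 0, 0, 0, 0], [-1, 0, 0, 0, 0, 0, 0], [-1, 0, 0, 0, 0, 0, 0]])

```text
t: 18.73
ee_pos: [535.4, 204.6, 170.5]
eef_rot: [[-0.999, -0.039, 0.0], [-0.039, 0.999, 0.0], [-0.0, 0.0, -1.0]]
force: [0.7, 0.5, -0.7]
finger_gap: 0.37
grasp_force: 40.1
```

```bash
python3 - <<'E'
from h import *
s=get_state();show(s["ee_pos"],s["finger_gap"]*85);s0=case(0,-99,0)
plan([((s0[0],s0[1],46),down(2.35))],step=200)
k,im=snap("wrist","w7");cv2.imwrite("pics/w7b.png",im)
show([proj(k,case(0,y,12)) for y in(-99,-33,33)])
E
```

```text
[535.4 204.6 170.5] 31.5
-> [535.4 206.5  46. ] rows 1
 [0.0, 0.18, 12.45] [0.0, 0.0, -0.002]
[[278.  199.6]
 [348.4 199.5]
 [418.8 199.4]]
```

View pics/w7b.png

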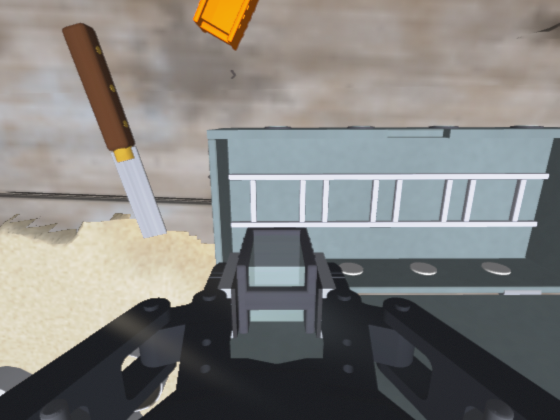

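The station rails are where predicted: station 0 is centred at about (278,200). I'll lower the cell and release it.

Request:
move_arm(moves=[[-1, 0, 0.2, 4.5, 0, 0, 0], [-1, 0, 0, 4.0, 0, 0, 0], [-1, 0, 0, 2.5, 0, 0, 0], [-1, 0, 0, 1.0, 0, 0, 0], [-1, 0, 0, 0.4, 0, 0, 0]])

```text
t: 19.4
ee_pos: [535.5, 207.1, 46.5]
eef_rot: [[-0.999, -0.039, 0.0], [-0.039, 0.999, 0.0], [-0.0, 0.0, -1.0]]
force: [1.0, -0.8, -0.9]
finger_gap: 0.37
grasp_force: 40.2
```

Request:
move_arm(moves=[[-1, 0, 0, 0, 0, 0, 0], [-1, 0, 0, 0, 0, 0, 0], [-0.1, 0, 0, 0, 0, 0, 0], [-0.1, 0, 0, 0, 0, 0, 0], [-0.1, 0, 0, 0, 0, 0, 0]])

```text
t: 20.02
ee_pos: [535.4, 207.1, 46.5]
eef_rot: [[-0.999, -0.039, 0.0], [-0.039, 0.999, 0.0], [-0.0, 0.0, -1.0]]
force: [-0.4, -0.3, 0.6]
finger_gap: 0.447
grasp_force: 0.0
```

```bash
python3 - <<'E'
from h import *
s=get_state();p=s["ee_pos"];show(p,s["finger_gap"]*85,s["force"])
D=down(-22.5)
st=plan([((p[0],p[1],170),down(2.35)),((502.6,-103.7,120),D),((502.6,-103.7,32),D)],step=54)
E
```

```text
[535.4 207.1  46.5] 38.0 [-0.4 -0.3  0.6]
-> [535.4 207.1 170. ] rows 3
 [-0.0, 0.0, -4.12] [0.0, 0.0, -0.001]
 [-0.0, 0.0, -4.12] [0.0, 0.0, -0.001]
 [-0.0, 0.0, -4.12] [0.0, 0.0, -0.001]
-> [ 502.6 -103.7  120. ] rows 6
 [0.76, -5.15, 0.83] [0.0, 0.0, 0.072]
 [0.38, -5.19, 0.83] [0.0, 0.0, 0.072]
 [0.01, -5.21, 0.83] [0.0, 0.0, 0.072]
 [-0.37, -5.2, 0.83] [0.0, 0.0, 0.072]
 [-0.74, -5.16, 0.83] [0.0, 0.0, 0.072]
 [-1.11, -5.09, 0.83] [0.0, 0.0, 0.072]
-> [ 502.6 -103.7   32. ] rows 2
 x2  [0.0, 0.0, 4.4] [0.0, 0.0, 0.0]
```

Request:
move_arm(moves=[[-0.1, 0, 0, -3, 0, 0, 0], [-0.1, 0, 0, -4.6, 0, 0, 0], [0, 0, 0, -4.7, 0, 0, 0], [0.5, 0.8, -5.1, 0.8, 0, 0, 0.072], [0.5, 0.4, -5.2, 0.8, 0, 0, 0.072]])

```text
t: 20.65
ee_pos: [523.5, 103.1, 153.8]
eef_rot: [[-0.994, 0.106, 0.001], [0.106, 0.994, 0.0], [-0.001, 0.0, -1.0]]
force: [0.6, 0.2, 0.2]
finger_gap: 0.746
grasp_force: 0.0
```

Request:
move_arm(moves=[[0.5, 0, -5.2, 0.8, 0, 0, 0.072], [0.5, -0.4, -5.2, 0.8, 0, 0, 0.072], [0.5, -0.7, -5.2, 0.8, 0, 0, 0.072], [0.5, -1.1, -5.1, 0.9, 0, 0, 0.072], [0.5, 0, 0, 0, 0, 0, 0]])

```text
t: 21.28
ee_pos: [500.6, -106.3, 119.7]
eef_rot: [[-0.922, 0.387, -0.001], [0.387, 0.922, -0.0], [0.001, -0.001, -1.0]]
force: [0.3, 1.4, 0.6]
finger_gap: 0.746
grasp_force: 0.0
```

Request:
move_arm(moves=[[0.5, 0, 0, 0, 0, 0, 0], [0.5, 0, 0, 0, 0, 0, 0], [0.5, 0, 0, 0, 0, 0, 0], [0.5, 0, 0, 0, 0, 0, 0], [0.5, 0, 0, 0, 0, 0, 0]])

```text
t: 21.9
ee_pos: [501.4, -103.4, 120.4]
eef_rot: [[-0.924, 0.382, 0.0], [0.382, 0.924, -0.0], [-0.0, -0.0, -1.0]]
force: [0.4, 0.7, -0.2]
finger_gap: 0.748
grasp_force: 0.0
```

```bash
python3 - <<'E'
from h import *
k,im=snap("wrist","w8"); show(get_state()["ee_pos"])
cv2.imwrite("pics/c8.png",im)
plan([((502.6,-103.7,32),down(-22.5))],step=200)
show(proj(k,(502.6,-103.7,46)),proj(k,(505,-220,32)))
E
```

```text
[ 501.4 -103.5  120.3]
-> [ 502.6 -103.7   32. ] rows 1
 x1  [-0.12, 0.03, 8.83] [-0.0, 0.0, 0.0]
[276.5 232. ] [137.3 283. ]
```

View pics/c8.png

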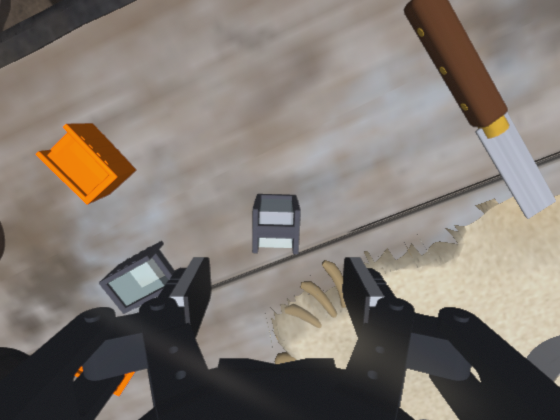

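Cell B is centred at (276,232), and the fallen cell is at (138,282) as predicted. I'll take B to station 1.

Request:
move_arm(moves=[[0.5, -0.1, 0, 4.4, 0, 0, 0], [0.5, 0, 0, 3.4, 0, 0, 0], [0.5, 0, 0, 1, 0, 0, 0], [0.5, 0, 0, 0, 0, 0, 0], [-1, 0, 0, 0, 0, 0, 0]])

```text
t: 22.58
ee_pos: [503.0, -104.2, 33.8]
eef_rot: [[-0.924, 0.383, 0.002], [0.383, 0.924, -0.001], [-0.002, 0.0, -1.0]]
force: [-0.2, -0.5, 1.2]
finger_gap: 0.555
grasp_force: 0.0
```

Request:
move_arm(moves=[[-1, 0, 0, 0, 0, 0, 0], [-1, 0, 0, 0, 0, 0, 0], [-1, 0, 0, 0, 0, 0, 0], [-1, 0, 0, 0, 0, 0, 0], [-1, 0, 0, 0, 0, 0, 0]])

```text
t: 23.2
ee_pos: [503.1, -104.2, 33.8]
eef_rot: [[-0.924, 0.383, 0.002], [0.383, 0.924, -0.001], [-0.002, 0.0, -1.0]]
force: [-0.7, -0.0, 7.1]
finger_gap: 0.367
grasp_force: 40.4
```

```bash
python3 - <<'E'
from h import *
s=get_state();p=s["ee_pos"];show(p,s["finger_gap"]*85,s["force"])
B=down(2.35);a=case(0,-33,170)
st=plan([((p[0],p[1],170),down(-22.5)),(a,B)],step=54)
E
```

```text
[ 503.1 -104.2   33.8] 31.2 [-0.7 -0.   7.1]
-> [ 503.1 -104.2  170. ] rows 3
 [-0.01, 0.0, -4.54] [0.0, 0.001, -0.0]
 [-0.01, 0.0, -4.54] [0.0, 0.001, -0.0]
 [-0.0, 0.0, -4.54] [0.0, 0.001, -0.0]
-> [532.7 272.4 170. ] rows 7
 [1.67, 5.13, 0.0] [0.0, 0.0, -0.062]
 [1.35, 5.23, 0.0] [0.0, 0.0, -0.062]
 [1.02, 5.3, 0.0] [0.0, 0.0, -0.062]
 [0.69, 5.35, 0.0] [0.0, 0.0, -0.062]
 [0.36, 5.39, 0.0] [0.0, 0.0, -0.062]
 [0.02, 5.4, 0.0] [0.0, 0.0, -0.062]
 [-0.31, 5.39, 0.0] [0.0, 0.0, -0.062]
```

Request:
move_arm(moves=[[-1, 0, 0, -4.5, 0, 0, 0], [-1, 0, 0, -4.6, 0, 0, 0], [-1, 0, 0, -4.6, 0, 0, 0], [-1, 1.7, 5.1, 0, 0, 0, -0.062], [-1, 1.4, 5.2, 0, 0, 0, -0.062]])

```text
t: 23.82
ee_pos: [509.8, 4.2, 170.5]
eef_rot: [[-0.964, 0.265, 0.002], [0.265, 0.964, -0.0], [-0.002, 0.0, -1.0]]
force: [0.7, -0.9, -1.9]
finger_gap: 0.367
grasp_force: 40.2
```

Request:
move_arm(moves=[[-1, 1.0, 5.3, 0, 0, 0, -0.062], [-1, 0.7, 5.4, 0, 0, 0, -0.062], [-1, 0.4, 5.4, 0, 0, 0, -0.062], [-1, 0, 5.4, 0, 0, 0, -0.062], [-1, -0.3, 5.4, 0, 0, 0, -0.062]])

```text
t: 24.45
ee_pos: [530.7, 275.0, 169.9]
eef_rot: [[-0.999, -0.043, 0.001], [-0.043, 0.999, 0.0], [-0.001, 0.0, -1.0]]
force: [0.2, -0.7, -1.4]
finger_gap: 0.367
grasp_force: 40.1
```

Request:
move_arm(moves=[[-1, 0, 0, 0, 0, 0, 0], [-1, 0, 0, 0, 0, 0, 0], [-1, 0, 0, 0, 0, 0, 0], [-1, 0, 0, 0, 0, 0, 0], [-1, 0, 0, 0, 0, 0, 0]])

```text
t: 25.08
ee_pos: [530.9, 272.6, 169.5]
eef_rot: [[-0.999, -0.04, 0.0], [-0.04, 0.999, 0.0], [-0.0, 0.0, -1.0]]
force: [0.1, 1.3, -1.8]
finger_gap: 0.365
grasp_force: 40.3
```

```bash
python3 - <<'E'
from h import *
plan([(case(0,-33,46.5),down(2.35))],step=200)
k,im=snap("wrist","w9")
E
```

```text
-> [532.7 272.4  46.5] rows 1
 x1  [-0.17, -0.02, 12.3] [0.0, 0.0, -0.0]
```

Request:
move_arm(moves=[[-1, -0.2, 0, 4.5, 0, 0, 0], [-1, 0, 0, 4.0, 0, 0, 0], [-1, 0, 0, 2.4, 0, 0, 0], [-1, 0, 0, 1.0, 0, 0, 0], [-1, 0, 0, 0.4, 0, 0, 0]])

```text
t: 25.75
ee_pos: [533.0, 273.2, 46.5]
eef_rot: [[-0.999, -0.041, 0.0], [-0.041, 0.999, 0.0], [-0.0, 0.0, -1.0]]
force: [0.9, 0.7, -0.3]
finger_gap: 0.367
grasp_force: 40.2
```

Request:
move_arm(moves=[[-1, 0, 0, 0, 0, 0, 0], [-1, 0, 0, 0, 0, 0, 0], [-0.1, 0, 0, 0, 0, 0, 0], [-0.1, 0, 0, 0, 0, 0, 0], [-0.1, 0, 0, 0, 0, 0, 0]])

```text
t: 26.38
ee_pos: [532.9, 273.2, 46.5]
eef_rot: [[-0.999, -0.041, 0.0], [-0.041, 0.999, 0.0], [-0.0, 0.0, -1.0]]
force: [-0.6, -0.4, 0.4]
finger_gap: 0.45
grasp_force: 0.0
```

Request:
move_arm(moves=[[-0.1, 0, 0, -3, 0, 0, 0], [-0.1, 0, 0, -4.6, 0, 0, 0], [0, 0, 0, -4.7, 0, 0, 0], [0.5, 0, 0, 0, 0, 0, 0], [0.5, 0, 0, 0, 0, 0, 0]])

```text
t: 27.0
ee_pos: [532.7, 273.1, 168.9]
eef_rot: [[-0.999, -0.041, -0.0], [-0.041, 0.999, -0.0], [0.0, -0.0, -1.0]]
force: [-0.3, 0.4, -0.4]
finger_gap: 0.753
grasp_force: 0.0
```

Two cells are placed. The fallen one comes next: grip it across the ribs with a 45° lean, turn it through 90°, stand it on free bench and regrasp it.

```bash
cat >> h.py <<'E'
def tilt(yaw,th): return down(yaw)@Ro.from_euler('y',th,degrees=True).as_matrix()
E
python3 - <<'E'
from h import *
D=down(-82.5);T=tilt(-82.5,-45);t=np.array([-.1305,.9914])
c=np.array([505.3,-220]);g=c+8*t
p0=np.r_[g+20*t,190]
st=plan([((515,-60,230),down(-40)),(p0,T)],step=54)
st=plan([(np.r_[g,90],T)],st)
E
```

```text
-> [515. -60. 230.] rows 7
 [0.45, -4.74, -0.87] [-0.0, -0.0, 0.106]
 [-0.05, -4.77, -0.87] [-0.0, -0.0, 0.106]
 [-0.56, -4.73, -0.87] [-0.0, -0.0, 0.106]
 [-1.05, -4.65, -0.87] [-0.0, -0.0, 0.106]
 [-1.54, -4.51, -0.87] [-0.0, -0.0, 0.106]
 [-2.0, -4.32, -0.87] [-0.0, -0.0, 0.106]
 [-2.45, -4.09, -0.87] [-0.0, -0.0, 0.106]
-> [ 501.6 -192.2  190. ] rows 7
 [-1.07, -1.57, 0.57] [0.042, -0.107, 0.1]
 [-1.15, -1.43, 0.75] [0.042, -0.107, 0.1]
 [-1.19, -1.28, 0.93] [0.042, -0.107, 0.1]
 [-1.2, -1.11, 1.11] [0.042, -0.107, 0.1]
 [-1.18, -0.94, 1.28] [0.042, -0.107, 0.1]
 [-1.12, -0.77, 1.44] [0.042, -0.107, 0.1]
 [-1.03, -0.6, 1.59] [0.042, -0.107, 0.1]
-> [ 504.3 -212.1   90. ] rows 2
 x2  [2.83, -0.0, 4.24] [0.0, 0.0, 0.0]
```

Request:
move_arm(moves=[[0.5, 0.5, -4.7, -0.9, 0, 0, 0.106], [0.5, 0, -4.8, -0.9, 0, 0, 0.106], [0.5, -0.6, -4.7, -0.9, 0, 0, 0.106], [0.5, -1.1, -4.7, -0.9, 0, 0, 0.106], [0.5, -1.5, -4.5, -0.9, 0, 0, 0.106]])

```text
t: 27.62
ee_pos: [518.8, 33.7, 213.1]
eef_rot: [[-0.881, 0.473, -0.002], [0.473, 0.881, -0.0], [0.002, -0.001, -1.0]]
force: [-0.6, 0.1, 0.8]
finger_gap: 0.749
grasp_force: 0.0
```

Request:
move_arm(moves=[[0.5, -2.0, -4.3, -0.9, 0, 0, 0.106], [0.5, -2.5, -4.1, -0.9, 0, 0, 0.106], [0.5, -1.1, -1.6, 0.6, 0.042, -0.107, 0.1], [0.5, -1.2, -1.4, 0.8, 0.042, -0.107, 0.1], [0.5, -1.2, -1.3, 0.9, 0.042, -0.107, 0.1]])

```text
t: 28.25
ee_pos: [508.8, -118.3, 213.4]
eef_rot: [[-0.515, 0.85, 0.113], [0.791, 0.522, -0.32], [-0.331, -0.075, -0.941]]
force: [1.1, -0.8, 0.5]
finger_gap: 0.75
grasp_force: 0.0
```

Request:
move_arm(moves=[[0.5, -1.2, -1.1, 1.1, 0.042, -0.107, 0.1], [0.5, -1.2, -0.9, 1.3, 0.042, -0.107, 0.1], [0.5, -1.1, -0.8, 1.4, 0.042, -0.107, 0.1], [0.5, -1.0, -0.6, 1.6, 0.042, -0.107, 0.1], [0.5, 0, 0, 0, 0, 0, 0]])

```text
t: 28.88
ee_pos: [500.9, -192.3, 189.2]
eef_rot: [[-0.098, 0.991, 0.086], [0.7, 0.13, -0.702], [-0.707, -0.008, -0.707]]
force: [-0.2, -0.3, 0.7]
finger_gap: 0.749
grasp_force: 0.0
```

Request:
move_arm(moves=[[0.5, 0, 0, 0, 0, 0, 0], [0.5, 0, 0, 0, 0, 0, 0], [0.5, 0, 0, 0, 0, 0, 0], [0.5, 0, 0, 0, 0, 0, 0], [0.5, 0, 0, 0, 0, 0, 0]])

```text
t: 29.5
ee_pos: [501.7, -192.6, 192.2]
eef_rot: [[-0.093, 0.992, 0.089], [0.7, 0.129, -0.703], [-0.708, -0.003, -0.706]]
force: [-0.6, 0.8, -0.3]
finger_gap: 0.749
grasp_force: 0.0
```

```bash
python3 - <<'E'
from h import *
k,im=snap("wrist","w10");s=get_state();show(s["ee_pos"],s["joint_pos"])
T=tilt(-82.5,-45);t=np.array([-.1305,.9914]);g=np.array([505.3,-220])+8*t
plan([(np.r_[g,90],T),(np.r_[g,27],T)],step=200)
show(proj(k,(505.3,-220,32)))
cv2.imwrite("pics/c10.png",im)
E
```

```text
[ 501.7 -192.6  192.2] [ -3.3 -14.7 115.7 -46.2  74.7   0.3]
-> [ 504.3 -212.1   90. ] rows 1
 [5.85, 0.04, 8.61] [-0.003, 0.002, 0.001]
-> [ 504.3 -212.1   27. ] rows 1
 x1  [4.45, 0.0, 4.45] [0.0, 0.0, 0.0]
[277.4  87.7]
```

View pics/c10.png

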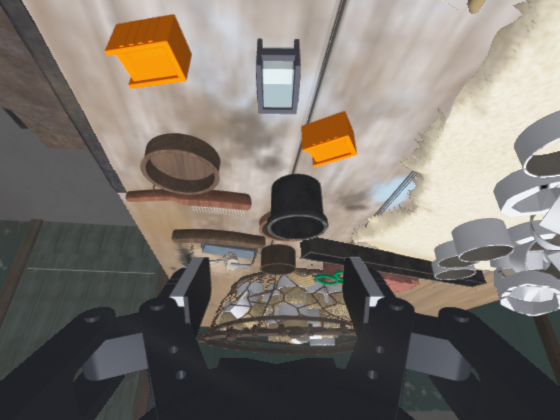

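The fallen cell is lined up between the jaws at (277,82), with its top bars towards the camera as expected. I'll descend and grip.

Request:
move_arm(moves=[[0.5, 2.9, 0, 4.3, 0, 0, 0], [0.5, 3.0, 0, 4.3, 0, 0, 0], [0.5, 2.5, 0, 2.5, 0, 0, 0], [0.5, 1.5, 0, 1.5, 0, 0, 0], [0.5, 0.4, 0, 0.4, 0, 0, 0]], squeeze=60)

```text
t: 30.18
ee_pos: [503.1, -211.8, 26.0]
eef_rot: [[-0.095, 0.992, 0.088], [0.7, 0.129, -0.703], [-0.708, -0.005, -0.706]]
force: [0.2, 0.1, -0.0]
finger_gap: 0.749
grasp_force: 0.0
```

Request:
move_arm(moves=[[-1, 0, 0, 0, 0, 0, 0], [-1, 0, 0, 0, 0, 0, 0], [-1, 0, 0, 0, 0, 0, 0], [-1, 0, 0, 0, 0, 0, 0], [-1, 0, 0, 0, 0, 0, 0]])

```text
t: 30.8
ee_pos: [504.3, -211.9, 28.7]
eef_rot: [[-0.092, 0.992, 0.091], [0.699, 0.129, -0.703], [-0.709, -0.001, -0.705]]
force: [-1.3, 2.7, 7.6]
finger_gap: 0.358
grasp_force: 60.1
```

```bash
python3 - <<'E'
from h import *
s=get_state();p=s["ee_pos"];show(p,s["finger_gap"]*85,s["force"])
T=tilt(-82.5,-45);U=tilt(-82.5,45);R=s["eef_rot"]
st=plan([((p[0],p[1],120),None),((440,-130,150),U)],step=54)
E
```

```text
[ 504.3 -211.9   28.7] 30.4 [-1.3  2.7  7.6]
-> [ 504.3 -211.9  120. ] rows 2
 x2  [-3.24, -0.01, -3.22] [0.0, 0.0, 0.0]
-> [ 440. -130.  150.] rows 10
 [0.42, -0.53, -0.85] [-0.0, 0.157, -0.0]
 [0.55, -0.53, -0.77] [-0.0, 0.157, -0.0]
 [0.66, -0.53, -0.67] [-0.0, 0.157, -0.0]
 [0.76, -0.53, -0.56] [-0.0, 0.157, -0.0]
 [0.84, -0.53, -0.44] [-0.0, 0.157, -0.0]
 [0.9, -0.53, -0.3] [-0.0, 0.157, -0.0]
 [0.93, -0.53, -0.16] [-0.0, 0.157, -0.0]
 [0.94, -0.53, -0.01] [-0.0, 0.157, -0.0]
 [0.93, -0.53, 0.14] [-0.0, 0.157, -0.0]
 [0.9, -0.53, 0.28] [-0.0, 0.157, -0.0]
```

Request:
move_arm(moves=[[-1, -3.2, 0, -3.2, 0, 0, 0], [-1, -3.2, 0, -3.2, 0, 0, 0], [-1, 0.4, -0.5, -0.8, 0, 0.157, 0], [-1, 0.5, -0.5, -0.8, 0, 0.157, 0], [-1, 0.7, -0.5, -0.7, 0, 0.157, 0]])

```text
t: 31.42
ee_pos: [485.7, -186.6, 128.6]
eef_rot: [[-0.124, 0.991, 0.039], [0.944, 0.13, -0.304], [-0.307, -0.001, -0.952]]
force: [-0.3, -0.4, -1.3]
finger_gap: 0.36
grasp_force: 59.4
```

Request:
move_arm(moves=[[-1, 0.8, -0.5, -0.6, 0, 0.157, 0], [-1, 0.8, -0.5, -0.4, 0, 0.157, 0], [-1, 0.9, -0.5, -0.3, 0, 0.157, 0], [-1, 0.9, -0.6, -0.2, 0, 0.157, 0], [-1, 0.9, -0.6, 0, 0, 0.157, 0]])

```text
t: 32.05
ee_pos: [453.2, -146.9, 143.5]
eef_rot: [[-0.115, 0.992, -0.06], [0.883, 0.129, 0.451], [0.455, -0.001, -0.89]]
force: [-0.2, 0.0, -1.1]
finger_gap: 0.36
grasp_force: 59.4
```

Request:
move_arm(moves=[[-1, 0.9, -0.5, 0.1, 0, 0.157, 0], [-1, 0.9, -0.5, 0.3, 0, 0.157, 0], [-1, 0, 0, 0, 0, 0, 0], [-1, 0, 0, 0, 0, 0, 0], [-1, 0, 0, 0, 0, 0, 0]])

```text
t: 32.67
ee_pos: [441.3, -130.6, 149.1]
eef_rot: [[-0.091, 0.992, -0.093], [0.705, 0.13, 0.697], [0.703, -0.002, -0.711]]
force: [0.1, -0.4, 0.2]
finger_gap: 0.361
grasp_force: 59.5
```

```bash
python3 - <<'E'
from h import *
s=get_state();p=s["ee_pos"];show(p,s["finger_gap"]*85,s["joint_pos"],s["t"]);print(s["eef_rot"].round(3))
U=tilt(-82.5,45);print(U.round(3))
st=plan([((p[0],p[1],34),U)],step=400)
k,im=snap("side","d11");k2,im2=snap("wrist","w11")
q=proj(k,(p[0],p[1],p[2])).astype(int);print(q)
a=cv2.resize(im[q[1]-40:q[1]+40,q[0]-40:q[0]+40],(400,400),interpolation=cv2.INTER_CUBIC)
b=cv2.resize(im2[150:420,110:450],(400,318));o=np.zeros((400,800,3),np.uint8);o[:,:400]=a;o[:318,400:]=b;cv2.imwrite("pics/c11.png",o)
E
```

```text
[ 441.3 -130.6  149.1] 30.7 [-37.   -0.8 107.4  31.3 105.6 -44.7] 32.7
[[-0.091  0.992 -0.093]
 [ 0.705  0.13   0.697]
 [ 0.703 -0.002 -0.711]]
[[-0.092  0.991 -0.092]
 [ 0.701  0.131  0.701]
 [ 0.707  0.    -0.707]]
-> [ 441.3 -130.6   34. ] rows 1
 [-8.09, 0.02, 8.18] [-0.001, 0.006, -0.002]
[285 214]
```

View pics/c11.png

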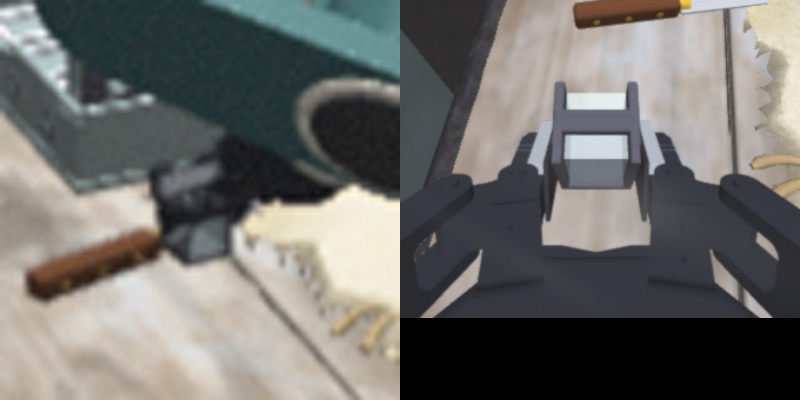

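The cell is upright in the gripper: top bar up in the wrist crop at (597,125), foot down in the side crop. That was my last picture, so from here I work by numbers. I'll lower it to the bench, watching the force.

Request:
move_arm(moves=[[-1, -3.0, 0, 3.0, 0, 0, 0], [-1, -2.5, 0, 2.5, 0, 0, 0], [-1, -1.6, 0, 1.6, 0, 0, 0], [-1, -0.8, 0, 0.8, 0, 0, 0], [-1, 0, 0, 0, 0, 0, 0]])

```text
t: 33.4
ee_pos: [440.8, -131.1, 36.8]
eef_rot: [[-0.089, 0.992, -0.093], [0.703, 0.129, 0.699], [0.705, -0.003, -0.709]]
force: [-0.7, -0.1, -1.0]
finger_gap: 0.357
grasp_force: 59.5
```

Request:
move_arm(moves=[[-1, -0.1, 0, 0.1, 0, 0, 0], [-1, -0.1, 0, 0.1, 0, 0, 0], [-1, 0, 0, 0, 0, 0, 0], [-1, 0, 0, 0, 0, 0, 0], [-1, 0, 0, 0, 0, 0, 0]])

```text
t: 34.02
ee_pos: [440.7, -131.1, 34.0]
eef_rot: [[-0.089, 0.992, -0.093], [0.703, 0.129, 0.699], [0.705, -0.003, -0.709]]
force: [0.2, 0.1, -0.6]
finger_gap: 0.367
grasp_force: 59.5
```

Request:
move_arm(moves=[[-1, -0.1, 0, 0.1, 0, 0, 0], [-1, 0, 0, 0, 0, 0, 0], [-1, 0, 0, 0, 0, 0, 0], [-1, 0, 0, 0, 0, 0, 0], [-1, 0, 0, 0, 0, 0, 0]])

```text
t: 34.65
ee_pos: [440.8, -131.2, 33.7]
eef_rot: [[-0.09, 0.992, -0.094], [0.702, 0.13, 0.7], [0.706, -0.003, -0.708]]
force: [-5.4, -1.7, 15.5]
finger_gap: 0.36
grasp_force: 61.0
```

Request:
move_arm(moves=[[-1, -0.1, 0, 0.1, 0, 0, 0], [-1, 0, 0, 0, 0, 0, 0], [-1, 0, 0, 0, 0, 0, 0], [-1, 0, 0, 0, 0, 0, 0], [-1, 0, 0, 0, 0, 0, 0]])

```text
t: 35.28
ee_pos: [440.9, -131.3, 33.7]
eef_rot: [[-0.091, 0.991, -0.094], [0.702, 0.131, 0.701], [0.707, -0.002, -0.707]]
force: [-10.9, -2.1, 32.9]
finger_gap: 0.367
grasp_force: 62.6
```

The foot is on the bench. I'll ease the push, let go, and back off along the tool axis.

Request:
move_arm(moves=[[-1, 0.15, 0, -0.15, 0, 0, 0], [-1, 0, 0, 0, 0, 0, 0], [0.2, 0, 0, 0, 0, 0, 0], [0.2, 0, 0, 0, 0, 0, 0], [0.2, 0, 0, 0, 0, 0, 0]])

```text
t: 35.9
ee_pos: [440.7, -131.0, 33.0]
eef_rot: [[-0.089, 0.992, -0.093], [0.703, 0.129, 0.699], [0.705, -0.003, -0.709]]
force: [0.2, -0.4, 0.2]
finger_gap: 0.6
grasp_force: 0.0
```

Request:
move_arm(moves=[[0.2, 0, 0, -3, 0, 0, 0], [0.2, 0, 0, -5, 0, 0, 0], [0.5, 0, 0, -5, 0, 0, 0], [0.5, 0, 0, 0, 0, 0, 0], [0.5, 0, 0, 0, 0, 0, 0]])

```text
t: 36.52
ee_pos: [452.6, -221.6, 124.6]
eef_rot: [[-0.089, 0.992, -0.094], [0.703, 0.129, 0.699], [0.706, -0.004, -0.708]]
force: [0.6, 0.1, 0.0]
finger_gap: 0.748
grasp_force: 0.0
```

```bash
python3 - <<'E'
from h import *
s=get_state();p=s["ee_pos"];show(p,s["finger_gap"]*85,s["force"])
k,im=snap("wrist","w12")
for q in((440,-120,0),(440,-120,46)):show(proj(k,q))
i=im.astype(int);m=((i[...,2]-i[...,0])<6);m[:20]=0
o=proj(k,(440,-120,23)).astype(int)
print(o);c=m[max(0,o[1]-70):o[1]+70,o[0]-70:o[0]+70]
print("\n".join("".join("#" if x else "." for x in r[::2]) for r in c[::3]))
st=plan([((440,-120,200),down(-82.5))],step=54)
E
```

```text
[ 452.6 -221.6  124.6] 63.5 [0.6 0.1 0. ]
[277.9 216.1]
[278.  190.4]
[277 204]
.........................................######...####....######......
..........................................##......####...#######......
..................................................####...########.....
...................................................###...#.########...
...................................................###.......######...
..................................................######......#.###...
.................................................######...............
.................................................#######..............
.................................................########.............
..................................................########..#######..#
..................................................####################
...................................................###################
....................................................##################
..........................##...............##.......##################
..........................
[... 1874 characters left out ...]
................
......................................................................
#...........................##.......................................#
............................#........................................#
.....................................................................#
.....................................................................#
.....................................................................#
-> [ 440. -120.  200.] rows 5
 [2.51, 0.01, 0.37] [-0.001, -0.157, -0.001]
 [2.54, 0.01, -0.03] [-0.001, -0.157, -0.001]
 [2.5, 0.01, -0.42] [-0.001, -0.157, -0.001]
 [2.41, 0.01, -0.81] [-0.001, -0.157, -0.001]
 [2.25, 0.02, -1.18] [-0.001, -0.157, -0.001]
```

Request:
move_arm(moves=[[0.5, 2.5, 0, 0.4, 0, -0.157, 0], [0.5, 2.5, 0, 0, 0, -0.157, 0], [0.5, 2.5, 0, -0.4, 0, -0.157, 0], [0.5, 2.4, 0, -0.8, 0, -0.157, 0], [0.5, 2.3, 0, -1.2, 0, -0.157, 0]])

```text
t: 37.2
ee_pos: [439.2, -119.3, 199.9]
eef_rot: [[-0.129, 0.992, -0.001], [0.992, 0.129, -0.007], [-0.007, -0.002, -1.0]]
force: [0.5, -0.4, -0.2]
finger_gap: 0.751
grasp_force: 0.0
```

Request:
move_arm(moves=[[0.5, 0, 0, 0, 0, 0, 0], [0.5, 0, 0, 0, 0, 0, 0], [0.5, 0, 0, 0, 0, 0, 0], [0.5, 0, 0, 0, 0, 0, 0], [0.5, 0, 0, 0, 0, 0, 0]])

```text
t: 37.83
ee_pos: [439.7, -120.8, 199.6]
eef_rot: [[-0.128, 0.992, -0.004], [0.992, 0.128, -0.002], [-0.002, -0.004, -1.0]]
force: [-0.1, -0.1, 0.3]
finger_gap: 0.754
grasp_force: 0.0
```

```bash
python3 - <<'E'
from h import *
k0,im0=load("pics/w12.npz");show("foot edge",plane(k0,278,229,0))
s=get_state();show(s["ee_pos"])
k,im=snap("wrist","w13")
o=proj(k,(440,-120,46)).astype(int);print(o)
i=im.astype(int);m=((i[...,2]-i[...,0])<6)
c=m[o[1]-50:o[1]+50,o[0]-60:o[0]+60]
print("\n".join("%3d "%(o[1]-50+3*j)+"".join("#" if x else "." for x in r[::2]) for j,r in enumerate(c[::3])))
g=im.mean(2)[o[1]-50:o[1]+50,o[0]-60:o[0]+60]
print("\n".join("%3d "%(o[1]-50+3*j)+"".join(" .:-=+*#%@"[9-int(x/25.6)] for x in r[::2]) for j,r in enumerate(g[::3])))
E
```

```text
foot edge [ 441.8 -133.5    0. ]
[ 439.7 -120.8  199.6]
[277 199]
149 .................................................######.####
152 ..................................................#####.####
155 .........................................................###
158 ..........................................................##
161 ...........................................................#
164 ............................................................
167 ............................................................
170 ............................................................
173 ............................................................
176 .......................###############......................
179 ......................#################.....................
182 .....................##################.....................
185 .....................##################.....................
188 ......................#################.....................
191 ......................#################.....................
194 ......................#################................
[... 2685 characters left out ...]
---::::::------::-------::::::::::------------::::
221 -----------::::::::------:---------::::::::--------------:::
224 -----------::::::::------:----------:::::::---------------:-
227 --------::::::::::-----:::-----------:::::------------------
230 -------::::::::::-------:::------------:--------------------
233 :------::::::::::-------:::---------------------------------
236 :------:::::::::::------::--------:-------------------------
239 -------:::::::::::::-----------:::::------------------------
242 -------:::::::::::::::::---------:::::::::------------------
245 --------:::::::::::::::::--------:::::::::------------------
248 --------:::::::::::::::::-------::::::::::------------------
```

The cell stands at (440, -120), matching the prediction. I'll grip it from above.

Request:
move_arm(moves=[[0.5, 0.1, 0, 5, 0, 0, 0], [0.5, 0, 0, 5, 0, 0, 0], [0.5, 0, 0, 4, 0, 0, 0], [0.5, 0, 0, 2, 0, 0, 0], [0.5, 0, 0, 0.5, 0, 0, 0]], squeeze=40)

```text
t: 38.5
ee_pos: [438.6, -119.6, 33.8]
eef_rot: [[-0.129, 0.992, -0.005], [0.992, 0.129, -0.002], [-0.001, -0.005, -1.0]]
force: [-0.0, -0.4, 1.0]
finger_gap: 0.75
grasp_force: 0.0
```

Request:
move_arm(moves=[[-1, 0, 0, 0, 0, 0, 0], [-1, 0, 0, 0, 0, 0, 0], [-1, 0, 0, 0, 0, 0, 0], [-1, 0, 0, 0, 0, 0, 0], [-1, 0, 0, 0, 0, 0, 0]])

```text
t: 39.12
ee_pos: [439.9, -119.9, 36.2]
eef_rot: [[-0.129, 0.992, -0.001], [0.992, 0.129, -0.003], [-0.003, -0.001, -1.0]]
force: [-0.9, 0.6, 6.6]
finger_gap: 0.371
grasp_force: 40.4
```

```bash
python3 - <<'E'
from h import *
s=get_state();p=s["ee_pos"];show(p,s["finger_gap"]*85,s["force"])
B=down(2.35);a=case(0,33,170)
st=plan([((p[0],p[1],170),down(-82.5)),(a,B)],step=50,ang=7.5)
E
```

```text
[ 439.9 -119.9   36.2] 31.5 [-0.9  0.6  6.6]
-> [ 439.9 -119.9  170. ] rows 3
 [-0.01, -0.01, -4.46] [-0.0, 0.001, -0.0]
 [-0.01, -0.0, -4.46] [-0.0, 0.001, -0.0]
 [-0.0, -0.0, -4.46] [-0.0, 0.001, -0.0]
-> [529.9 338.4 170. ] rows 12
 [3.69, 1.24, 0.0] [0.0, 0.0, -0.123]
 [3.51, 1.69, 0.0] [0.0, 0.0, -0.123]
 [3.27, 2.11, 0.0] [0.0, 0.0, -0.123]
 [2.99, 2.49, 0.0] [0.0, 0.0, -0.123]
 [2.66, 2.84, 0.0] [0.0, 0.0, -0.123]
 [2.29, 3.15, 0.0] [0.0, 0.0, -0.123]
 [1.88, 3.41, 0.0] [0.0, 0.0, -0.123]
 [1.45, 3.61, 0.0] [0.0, 0.0, -0.123]
 [1.0, 3.76, 0.0] [0.0, 0.0, -0.123]
 [0.52, 3.86, 0.0] [0.0, 0.0, -0.123]
 [0.05, 3.89, 0.0] [0.0, 0.0, -0.123]
 [-0.43, 3.87, 0.0] [0.0, 0.0, -0.123]
```

Request:
move_arm(moves=[[-1, 0, 0, -4.4, 0, 0, 0], [-1, 0, 0, -4.5, 0, 0, 0], [-1, 0, 0, -4.5, 0, 0, 0], [-1, 3.7, 1.2, 0, 0, 0, -0.123], [-1, 3.5, 1.7, 0, 0, 0, -0.123]])

```text
t: 39.75
ee_pos: [454.7, -42.2, 169.8]
eef_rot: [[-0.369, 0.929, -0.001], [0.929, 0.369, -0.003], [-0.002, -0.002, -1.0]]
force: [0.9, -0.7, -1.5]
finger_gap: 0.371
grasp_force: 40.1
```

Request:
move_arm(moves=[[-1, 3.3, 2.1, 0, 0, 0, -0.123], [-1, 3.0, 2.5, 0, 0, 0, -0.123], [-1, 2.7, 2.8, 0, 0, 0, -0.123], [-1, 2.3, 3.1, 0, 0, 0, -0.123], [-1, 1.9, 3.4, 0, 0, 0, -0.123]])

```text
t: 40.38
ee_pos: [491.4, 149.5, 168.6]
eef_rot: [[-0.839, 0.545, -0.002], [0.545, 0.839, -0.002], [0.0, -0.003, -1.0]]
force: [0.7, -0.7, -0.6]
finger_gap: 0.366
grasp_force: 40.0
```

Request:
move_arm(moves=[[-1, 1.5, 3.6, 0, 0, 0, -0.123], [-1, 1.0, 3.8, 0, 0, 0, -0.123], [-1, 0.5, 3.9, 0, 0, 0, -0.123], [-1, 0, 3.9, 0, 0, 0, -0.123], [-1, -0.4, 3.9, 0, 0, 0, -0.123]])

```text
t: 41.0
ee_pos: [530.1, 341.4, 167.9]
eef_rot: [[-0.999, -0.039, -0.002], [-0.039, 0.999, -0.002], [0.003, -0.002, -1.0]]
force: [-0.7, -0.3, 0.2]
finger_gap: 0.365
grasp_force: 40.0
```

Request:
move_arm(moves=[[-1, 0, 0, 0, 0, 0, 0], [-1, 0, 0, 0, 0, 0, 0], [-1, 0, 0, 0, 0, 0, 0], [-1, 0, 0, 0, 0, 0, 0], [-1, 0, 0, 0, 0, 0, 0]])

```text
t: 41.62
ee_pos: [530.0, 339.7, 167.8]
eef_rot: [[-0.999, -0.034, -0.003], [-0.034, 0.999, -0.003], [0.003, -0.002, -1.0]]
force: [-0.6, 0.2, -0.3]
finger_gap: 0.366
grasp_force: 40.1
```

```bash
python3 - <<'E'
from h import *
show(get_state()["ee_pos"])
plan([(case(0,33,49),down(2.35))],step=200)
k,im=snap("wrist","w14")
E
```

```text
[530.  339.7 167.8]
-> [529.9 338.4  49. ] rows 1
 [-0.02, -0.1, 11.88] [-0.002, -0.003, -0.007]
```

Request:
move_arm(moves=[[-1, 0, 0, 4.4, 0, 0, -0.007], [-1, 0, 0, 3.8, 0, 0, 0], [-1, 0, 0, 2.4, 0, 0, 0], [-1, 0, 0, 0.9, 0, 0, 0], [-1, 0, 0, 0.4, 0, 0, 0]])

```text
t: 42.3
ee_pos: [529.8, 339.9, 48.9]
eef_rot: [[-0.999, -0.042, -0.002], [-0.042, 0.999, -0.002], [0.003, -0.002, -1.0]]
force: [-0.2, -0.5, 0.3]
finger_gap: 0.365
grasp_force: 40.1
```

Request:
move_arm(moves=[[-1, 0, 0, 0, 0, 0, 0], [-1, 0, 0, 0, 0, 0, 0], [-0.1, 0, 0, 0, 0, 0, 0], [-0.1, 0, 0, 0, 0, 0, 0], [-0.1, 0, 0, 0, 0, 0, 0]])

```text
t: 42.92
ee_pos: [529.7, 339.8, 48.7]
eef_rot: [[-0.999, -0.042, -0.003], [-0.042, 0.999, -0.003], [0.003, -0.002, -1.0]]
force: [0.6, -0.9, -0.5]
finger_gap: 0.447
grasp_force: 0.0
```

Request:
move_arm(moves=[[-0.1, 0, 0, -3, 0, 0, 0], [-0.1, 0, 0, -4.6, 0, 0, 0], [-0.1, 0, 0, -4.7, 0, 0, 0], [-0.1, 1.5, -2, -4, 0, 0, 0], [-0.1, 1.5, -2, -4, 0, 0, 0]])

```text
t: 43.55
ee_pos: [501.4, 298.6, 253.1]
eef_rot: [[-0.999, -0.042, -0.003], [-0.042, 0.999, -0.003], [0.003, -0.002, -1.0]]
force: [0.4, -0.5, 0.7]
finger_gap: 0.449
grasp_force: 0.0
```

Request:
move_arm(moves=[[-0.1, 1.5, -2, -4, 0, 0, 0], [-0.1, 0, 0, 0, 0, 0, 0], [-0.1, 0, 0, 0, 0, 0, 0], [-0.1, 0, 0, 0, 0, 0, 0], [-0.1, 0, 0, 0, 0, 0, 0]])

```text
t: 44.18
ee_pos: [487.8, 278.8, 290.8]
eef_rot: [[-0.999, -0.042, -0.004], [-0.042, 0.999, -0.003], [0.004, -0.003, -1.0]]
force: [-0.3, 0.2, 0.5]
finger_gap: 0.451
grasp_force: 0.0
```

```bash
python3 - <<'E'
from h import *
s=get_state();show(s["ee_pos"],s["t"])
k,im=snap("wrist","w15")
# bars/tops: predicted pixel of cell top corners
for y in(-99,-33,33):
    print(y,[proj(k,case(a,y+b,58)).round().astype(int).tolist() for a,b in((0,0),(-16,-16),(-16,16),(16,-16),(16,16))])
p=[proj(k,case(a,b,58)) for a in(-30,30) for b in(-125,60)];p=np.array(p);u0,v0=p.min(0).astype(int);u1,v1=p.max(0).astype(int)
g=im.mean(2)
print(u0)
for v in range(v0,v1,3): print("%3d "%v+"".join(" .:-=+*#%@"[9-int(g[v,u]/25.6)] for u in range(u0,u1,2)))
E
```

```text
[487.8 278.8 290.8] 44.2
-99 [[215, 221], [201, 208], [228, 208], [203, 233], [229, 233]]
-33 [[270, 221], [256, 208], [283, 208], [257, 234], [283, 234]]
33 [[325, 221], [312, 208], [339, 208], [311, 234], [337, 234]]
191
196                                                                                
199 -----. =--***********+. ------: ---++=========-: .-----:  --************-  ::::
202 -----: =+%#++++++++*%*: ------: :-+#+++++++++##: .-----: .--##++++++++*%*  -:::
205 -----. +%#*+++++++*%#*: :-----: :-##+++++++++##: .-----: .--#%#+++++++*#%*.::::
208 -----:+##**+++++++*#**: :-----. :-##+++++++++##: .-----: .--*#**+++++++**#+--::
211 ------+*:::......:+#**: .-----. :-++.........++- .------ :--*#+:......::-*+---:
214 ------+*-::......:+#**:  -----. .-++.........++: .-----: :-=*#+-......::-*+-::-
217 ------+***********+#**:  -----. .-+****++++++*+: .-----: --=*#+***********+-:::
220 ------=++++++++++++*#*- .-----: .-+++++++++++++- :-----: :-=*#+++++++++++++:::-
223 -------++++++++++++***- .-----:  -+++++++++++++- :-----: ---*#+++++++++++++-:--
226 :::::-=++:.    ...+**=-::------::=++.........++-:-------:---+*+........:=*=----
229       :+*.        =*-            .+=         =+             .*+         ++:    
232 -------+=---------=+-:-------:----+=---------++--------------=+----------+=----
235 ---------::-----:::::::--::--------------------------------------------::::----
238 ---------::--::--::::::--::----------------------------------------------:::-::
241 ----------:--::--::::::----:::-------------------------------------------------
```

All three cells read upright in stations 0–2: bars at row 221 as predicted, and centres within about 3 px sideways. To shut the cover, I'll put the closed fingers behind it and pull it over along its arc.

```bash
python3 - <<'E'
from h import *
s=get_state();p=s["ee_pos"];B=down(2.35)
st=plan([(case(142,0,290),B),(case(142,0,165),B)],step=50)
c=np.array([142-11,165-19.])
for th in np.r_[1.57,np.arange(1.5,-.01,-.1),0]:
    q=np.array([65-95*np.cos(th)+10*np.sin(th),68+95*np.sin(th)+10*np.cos(th)]);d=q-c;c=q
    print(round(th,2),"tcp",(q+[11,19]).round(1),"row x,z cm",np.round([-d[0]/10,-d[1]/10],2))
E
```

```text
-> [673.2 311.2 290. ] rows 4
 [-4.66, 0.62, 0.0] [-0.001, -0.001, 0.0]
 [-4.66, 0.62, 0.01] [-0.001, -0.001, 0.0]
 [-4.66, 0.62, 0.01] [-0.001, -0.001, 0.0]
 [-4.66, 0.62, 0.02] [-0.001, -0.001, 0.0]
-> [673.2 311.2 165. ] rows 3
 x3  [0.0, 0.0, 4.17] [0.0, 0.0, 0.0]
1.57 tcp [ 85.9 182. ] row x,z cm [ 5.61 -1.7 ]
1.5 tcp [ 79.3 182.5] row x,z cm [ 0.67 -0.05]
1.4 tcp [ 69.7 182.3] row x,z cm [0.95 0.02]
1.3 tcp [ 60.2 181.2] row x,z cm [0.95 0.11]
1.2 tcp [ 50.9 179.2] row x,z cm [0.93 0.2 ]
1.1 tcp [ 41.8 176.2] row x,z cm [0.91 0.3 ]
1.0 tcp [ 33.1 172.3] row x,z cm [0.87 0.39]
0.9 tcp [ 24.8 167.6] row x,z cm [0.83 0.47]
0.8 tcp [ 17.  162.1] row x,z cm [0.78 0.55]
0.7 tcp [  9.8 155.8] row x,z cm [0.72 0.63]
0.6 tcp [  3.2 148.9] row x,z cm [0.65 0.7 ]
0.5 tcp [ -2.6 141.3] row x,z cm [0.58 0.76]
0.4 tcp [ -7.6 133.2] row x,z cm [0.5  0.81]
0.3 tcp [-11.8 124.6] row x,z cm [0.42 0.86]
0.2 tcp [-15.1 115.7] row x,z cm [0.33 0.9 ]
0.1 tcp [-17.5 106.4] row x,z cm [0.24 0.92]
-0.0 tcp [-19.  97.] row x,z cm [0.15 0.94]
0.0 tcp [-19.  97.] row x,z cm [-0. -0.]
```

Request:
move_arm(moves=[[-1, -4.7, 0.6, 0, 0, 0, 0], [-1, -4.7, 0.6, 0, 0, 0, 0], [-1, -4.7, 0.6, 0, 0, 0, 0], [-1, -4.7, 0.6, 0, 0, 0, 0], [-1, 0, 0, 3, 0, 0, 0]])

```text
t: 44.85
ee_pos: [677.5, 310.7, 260.7]
eef_rot: [[-0.999, -0.041, -0.002], [-0.041, 0.999, -0.002], [0.002, -0.002, -1.0]]
force: [-1.0, 0.6, -0.1]
finger_gap: -0.004
grasp_force: 0.0
```

Request:
move_arm(moves=[[-1, 0, 0, 4, 0, 0, 0], [-1, 0, 0, 3.9, 0, 0, 0], [-1, 0, 0, 0, 0, 0, 0], [-1, 0, 0, 0, 0, 0, 0], [-1, 0, 0, 0, 0, 0, 0]])

```text
t: 45.48
ee_pos: [674.9, 310.4, 184.6]
eef_rot: [[-0.999, -0.042, -0.0], [-0.042, 0.999, -0.002], [0.0, -0.002, -1.0]]
force: [-0.6, -0.3, 1.1]
finger_gap: -0.0
grasp_force: 0.0
```

Request:
move_arm(moves=[[-1, 1.2, 0, 0, 0, 0, 0], [-1, 1.2, 0, 0, 0, 0, 0], [-1, 1.2, 0, 0, 0, 0, 0], [-1, 1.0, 0, 0, 0, 0, 0], [-1, 1.0, 0, 0, 0, 0, 0]])

```text
t: 46.1
ee_pos: [617.8, 307.8, 182.8]
eef_rot: [[-0.999, -0.042, -0.002], [-0.042, 0.999, -0.002], [0.002, -0.002, -1.0]]
force: [1.5, 0.3, 0.7]
finger_gap: -0.002
grasp_force: 0.9
```

Request:
move_arm(moves=[[-1, 0.7, 0, 0, 0, 0, 0], [-1, 1.0, 0, 0, 0, 0, 0], [-1, 1.0, 0, 0.1, 0, 0, 0], [-1, 0.9, 0, 0.2, 0, 0, 0], [-1, 0.9, 0, 0.3, 0, 0, 0]])

```text
t: 46.72
ee_pos: [572.8, 305.9, 176.4]
eef_rot: [[-0.999, -0.042, -0.003], [-0.042, 0.999, -0.003], [0.003, -0.002, -1.0]]
force: [1.0, 0.5, 2.1]
finger_gap: 0.001
grasp_force: 0.9
```

Request:
move_arm(moves=[[-1, 0.9, 0, 0.4, 0, 0, 0], [-1, 0.8, 0, 0.5, 0, 0, 0], [-1, 0.8, 0, 0.6, 0, 0, 0], [-1, 0.7, 0, 0.6, 0, 0, 0], [-1, 0.6, 0, 0.7, 0, 0, 0]])

```text
t: 47.35
ee_pos: [534.9, 304.2, 148.1]
eef_rot: [[-0.999, -0.042, -0.003], [-0.042, 0.999, -0.003], [0.003, -0.003, -1.0]]
force: [-1.2, 0.4, 1.5]
finger_gap: -0.006
grasp_force: 0.7
```

Request:
move_arm(moves=[[-1, 0.6, 0, 0.8, 0, 0, 0], [-1, 0.5, 0, 0.8, 0, 0, 0], [-1, 0.4, 0, 0.9, 0, 0, 0], [-1, 0.3, 0, 0.9, 0, 0, 0], [-1, 0.2, 0, 0.7, 0, 0, 0]])

```text
t: 47.98
ee_pos: [515.1, 303.3, 107.0]
eef_rot: [[-0.999, -0.042, -0.003], [-0.042, 0.999, -0.003], [0.003, -0.003, -1.0]]
force: [0.2, 0.1, 0.9]
finger_gap: 0.003
grasp_force: 0.5
```

Request:
move_arm(moves=[[-1, 0.1, 0, 0.4, 0, 0, 0], [-1, 0.1, 0, 0.3, 0, 0, 0], [-1, 0, 0, 0.2, 0, 0, 0], [-1, 0, 0, 0, 0, 0, 0], [-1, 0, 0, 0, 0, 0, 0]])

```text
t: 48.6
ee_pos: [513.3, 303.2, 98.8]
eef_rot: [[-0.999, -0.042, -0.003], [-0.042, 0.999, -0.003], [0.003, -0.002, -1.0]]
force: [0.6, 0.3, -0.1]
finger_gap: -0.002
grasp_force: 0.0
```

Request:
move_arm(moves=[[-1, 0, 0, 0.1, 0, 0, 0], [-1, 0, 0, 0, 0, 0, 0], [-1, 0, 0, 0, 0, 0, 0], [-1, 0, 0, 0, 0, 0, 0], [-1, 0, 0, 0, 0, 0, 0]])

```text
t: 49.22
ee_pos: [513.3, 303.2, 97.7]
eef_rot: [[-0.999, -0.042, -0.003], [-0.042, 0.999, -0.003], [0.003, -0.002, -1.0]]
force: [-0.4, -0.1, 0.4]
finger_gap: -0.002
grasp_force: 0.0
```

Request:
move_arm(moves=[[-1, 0, 0, 0.1, 0, 0, 0], [-1, 0, 0, 0.1, 0, 0, 0], [-1, 0, 0, 0, 0, 0, 0], [-1, 0, 0, 0, 0, 0, 0], [-1, 0, 0, 0, 0, 0, 0]])

```text
t: 49.85
ee_pos: [513.3, 303.3, 96.9]
eef_rot: [[-0.999, -0.042, -0.002], [-0.042, 0.999, -0.002], [0.003, -0.002, -1.0]]
force: [-6.8, -2.9, 12.9]
finger_gap: -0.003
grasp_force: 6.5
```

```bash
python3 - <<'E'
from h import *
show(get_state()["ee_pos"],get_state()["force"])
k,im=snap("side","d16")
for n,q in(("FR78",(-65,-149,78)),("BR78",(65,-149,78)),("FL",(-65,149,78)),("BL",(65,149,78)),("FR68",(-65,-149,68))):print(n,proj(k,case(*q)).round(1))
o=proj(k,case(0,-120,78)).astype(int)
g=im.mean(2)
for v in range(o[1]-22,o[1]+26,1): print("%3d "%v+"".join(" .:-=+*#%@"[9-int(g[v,u]/25.6)] for u in range(o[0]-50,o[0]+35)))
print(o)
E
```

```text
[513.3 303.3  96.9] [-6.8 -2.9 12.9]
FR78 [259.5 193.3]
BR78 [293.7 187. ]
FL [229.1 161.5]
BL [259.8 156.8]
FR68 [259.5 195.9]
164 ::::::-++-:::=+++++++++++++++#%%%%%%%%%%*=::::::-=+***+++***#+-::..::::::::::-------:
165 ::::::-+*+-::-=++++++++++++++**%%%%%%%%#*+=:::::-=+==++=---+*+-::...:-:::::::--------
166 ::::::-+**+-::-=++++++++++++++*##%%%#***+++=-:::--====++-::-=+-::::::--:::--:::------
167 :::::::+***+-::-=+++++++++++++**#%%%#+++++++=-:::--====+=-::---::::::-=-:::-:::::----
168 ......:=****+-::-=++++++++++++**#%%%*++++++++=-:::---==+==-:::---------=-::::::::::--
169 ......:=*****+-::-=+++++++++++**#%%%#+++++++++=-:::----==++-::-----------:::::::::::-
170 ......:=##*#**+-:::=++++++++++**#%%%#++++++++++=-::::---=+*+-:----------=--:::::----=
171 :.....:=*###***=:::-=+++++++++**#%%%#+++++++++++=-::::::-++++=--------======----==+++
172 :::::::=*#*##***=:::-=++++++++**%%%%#++++++++++++=-::::::=+=++=-:----====+*+====+++++
173 :::::::+*#**#****=:::-=+++++++**%%%%#+++++++++++++=-:::::-===++=:----=====+*+++++++++
174 :::::::+*#****##*+=:::-=++++++**###**+++++++++++++++=:::::---=++=---
[... 2657 characters left out ...]
::::=****###******************************+++=:.............
205 --::--:----------::::::::::::-=**####*************************++++***+-..............
206 -----:------=----:::::::::::::-+***##********************++++********=:..............
207 -------=======-----::.:::::::::-+**##***************++++********++=--:.............. 
208 ----:-===========+=:::::::::::::-+***#*********+=++*+++****++=--:::::............... 
209 ----:-=---------=*+-------:::::::-+*******+=++*++++*****+---:::::.:::.............. .
210 ----------------=++--------:::::::-++==++*++++**+++=--=*=-::::::::.:::.............. 
211 :---==++=======-===---==----:::::::-+++++**+==------::-=+-::::::::::::...............
[273 186]
```

The cover is shut: fingertips at z = 78 with firm resistance, and its corner at the predicted pixel. I'll withdraw and check the blade.

Request:
move_arm(moves=[[-1, 0, 0, -3, 0, 0, 0], [-1, 0, 0, -5, 0, 0, 0], [-1, 0, 0, -5, 0, 0, 0], [-1, 1, -5, -5, 0, 0, 0], [-1, 1, -5, -5, 0, 0, 0]])

```text
t: 50.52
ee_pos: [499.5, 214.7, 314.8]
eef_rot: [[-0.999, -0.043, -0.003], [-0.043, 0.999, -0.003], [0.003, -0.003, -1.0]]
force: [0.9, -0.5, -0.7]
finger_gap: 0.001
grasp_force: 0.0
```

Request:
move_arm(moves=[[-1, 1, -5, -3, 0, 0, 0], [-1, 0, -3, 0, 0, 0, 0], [-1, 0, 0, 0, 0, 0, 0], [-1, 0, 0, 0, 0, 0, 0], [-1, 0, 0, 0, 0, 0, 0]])

```text
t: 51.15
ee_pos: [493.4, 136.0, 343.3]
eef_rot: [[-0.999, -0.043, -0.003], [-0.043, 0.999, -0.003], [0.004, -0.002, -1.0]]
force: [-0.3, 0.1, -0.4]
finger_gap: 0.0
grasp_force: 0.0
```

```bash
python3 - <<'E'
from h import *
s=get_state();show(s["ee_pos"],s["force"],s["t"])
k,im=snap("wrist","w17");i=im.astype(int);hsv=cv2.cvtColor(im,cv2.COLOR_BGR2HSV)
m=(hsv[...,1]>120)&(hsv[...,0]<13)&(hsv[...,2]<150);c=big(m);w,r=rect(k,c,14);show("handle",*r[:2],str(r[2]))
m=(i[...,0]-i[...,2]>14)&(i[...,0]>125);c=big(m);print(c.min(0),c.max(0));w,r=rect(k,c,78);show("cover",*r[:2],str(r[2]))
E
```

```text
[493.4 136.  343.3] [-0.3  0.1 -0.4] 51.2
handle [445.4  52.1] [97.9 18.6] 16.070451736450195
[291 164] [529 260]
cover [531.8 305.3] [130.7 297.9] 2.4883739948272705
```

The cover rectangle matches the shut pose exactly, and the blade lies flat where I left it. Handing in.

```bash
python3 -c "
from workcell import workorder
print(workorder.job_done())"
```

```text
the job is handed in; nothing more can be done
None
```

I handed the job in at about 51 s: the three cells I found stand in stations 0–2 with the cover shut over them, the blade lies flat on the bench, and I kept clear of the pot and the lid; the hand-in gave no verdict.

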